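# Load a specimen mould with mineral chips and grip it in the ratchet clamp

### The job

Pick up the little metal scoop tray by its black handle and tip its three mineral chips into the open blue mould that stands in the bench clamp (do not touch the chips with the fingers), then stand the empty tray back on the bench and let go of it. Next pump the clamp's orange trigger back and forth, leaving the jaw itself alone, until the red pad presses the mould against the fixed anvil with the pad's spring about half compressed - never fully, that would crush the mould - and finish while still holding the trigger there, because the pressure goes when it is let go. Do not disturb the other things on the bench.

Things in the scene. Friction and masses are not known exactly. Their poses are not given: they have to be found in the camera images.
- tray: Loose aluminium scoop tray, 180 g, left or right of the clamp: floor 110 x 64 x 4 mm, side and rear walls 24 mm high, 72 mm wide over all; front end (-x) open, roughly towards the robot. At the rear an upright black tab handle (centred at x +61 mm): 12 mm thick along x, 36 wide, 100 tall. Origin: centre of the underside; x from open end to handle, z up. Chips slide from 16 to 23 degrees of tilt.
- tray_lip (a point): Middle of the tray's open front edge, at the level of the inner floor (tray frame: x -55, y 0, z +4 mm).
- tray_grip (a point): Good place to pinch the tray's handle, 78 mm above the tray's underside (tray frame: x +61, y 0, z +78 mm); fingers close along the tray's x axis, one on each side of the 12 mm tab.
- chip0: Brick-red mineral chip, about 24 mm across and 18 mm tall, 15 to 31 g, loose on the tray. Origin at the centre of its underside.
- chip1: Cream mineral chip, about 26 mm across and 20 mm tall, 15 to 31 g, loose on the tray. Origin at the centre of its underside.
- chip2: Green mineral chip, about 22 mm across and 21 mm tall, 15 to 31 g, loose on the tray. Origin at the centre of its underside.
- mould: Open blue plastic box, 115 mm (its x) by 90 mm (its y, along the clamp's axis) outside, 45 mm tall, walls 4 mm, about 250 g, standing loose on the clamp's base between the pad and the anvil, 1 to 10 mm short of the anvil. Origin at the centre of its underside; its rim is 55 mm above the bench.
- clamp: Ratchet clamp bolted to the bench: black base plate 120 x 340 x 10 mm, origin at the centre of its underside. Its y axis is the clamp's axis: the jaw moves along +y towards the mould and the anvil; the trigger is at the -y end. z up.
- anvil: Fixed aluminium stop of the clamp, 84 mm wide, 56 mm above the bench at its top; its face is at clamp y = +135 mm.
- jaw_head: Aluminium block of the sliding jaw, 66 mm wide, top 54 mm above the bench; it carries the toothed bar behind and the sprung red pad in front.
- pad_plate: Red pad plate in front of the jaw head, 66 mm wide, 6 mm thick, 14 to 54 mm above the bench, on two yellow spring pins; 10 mm of pin show when the spring is free, 0 when it is fully compressed.
- pad_face (a point): Middle of the red pad's face towards the mould, 34 mm above the bench.
- jaw (a joint): Travel of the jaw along clamp +y, m, 0 to 0.058; grows as it closes. It starts at 0.004 to 0.020; the pad meets the mould at about 0.029 to 0.037 and has pushed it against the anvil at about 0.041.
- pad (a joint): Compression of the pad's spring, m: 0 free, 0.010 fully compressed (solid); about 1000 N/m, so 0.005 is half, 5 N. Sliding the mould to the anvil compresses it by 0.001 to 0.002. Only about 2 N of friction holds the jaw when the trigger goes back, so a compressed pad then springs back to 0.002 or less.
- trigger (a joint): Lever angle, rad: 0 rest (leaning 0.21 rad away from the mould), 0.42 fully pumped (0.21 rad towards it); a light spring returns it. Forward, its pawl drives the jaw 30 mm per rad; moving back it leaves the jaw, clicking over 4 mm teeth, so the first 0 to 0.13 rad of a stroke may be idle and a full stroke gives 8 to 12 mm.
- trigger_grip (a point): Point to pinch on the trigger's orange handle, 106 mm from the pivot along the lever, about 120 mm above the bench. The handle is an upright bar 16 mm wide along clamp x (pinch across this), 20 mm along clamp y, its top 129 mm from the pivot; below it, from 73 mm down, is a 61 mm wide fork. It takes under 8 N to move.
- trigger_pivot (a point): Pivot of the trigger, 16 mm above the bench at clamp y = -95 mm; its axis is the clamp's x. The grip point lies 106 mm above it at a lean of (trigger angle - 0.21 rad) towards clamp +y.
- trigger_handle: The orange handle bar of the trigger (moves with it); its origin lies at the pivot.
- slide_box: Bystander: dark green slide storage box with a black band, 100 x 80 x 32 mm, loose; origin at the centre of its underside.
- lens_barrel: Bystander: small black microscope objective with a blue ring, 28 mm across, 50 mm tall, standing loose; origin at the centre of its underside.
- oil_bottle: Bystander: small amber bottle with a black cap, 36 mm across, 75 mm tall, standing loose; origin at the centre of its underside.
- dish: Bystander: shallow glass dish, 84 mm across, 16 mm tall, loose; origin at the centre of its underside.
- brush: Bystander: small brush lying on the bench, 150 mm long, loose.
- weight: Bystander: brass cylinder weight, 40 mm across, 30 mm tall, loose; origin at the centre of its underside.
Things that resemble listed ones, but are neither listed nor needed, are in the scene too. What is meant by the mould is not yellow, and is the larger of those in its own colour. What is shaped like the tray but turquoise is not meant.

How it is judged:
On the way, in this order (a step that is already met when the one before it is completed fails the run):
1. the tray is lifted and being tipped over the mould (angle between tray's own z axis and vertical above 0.12 rad and height (world z) of tray_lip above 0.045 m and horizontal distance between tray_lip and mould below 0.08 m), for 0.02 s.
2. all three chips lie in the mould (x of chip0 in the frame of mould between -0.0545 and 0.0545 m and y of chip0 in the frame of mould between -0.042 and 0.042 m and z of chip0 in the frame of mould between 0 and 0.045 m and x of chip1 in the frame of mould between -0.0545 and 0.0545 m and y of chip1 in the frame of mould between -0.042 and 0.042 m and z of chip1 in the frame of mould between 0 and 0.045 m and x of chip2 in the frame of mould between -0.0545 and 0.0545 m and y of chip2 in the frame of mould between -0.042 and 0.042 m and z of chip2 in the frame of mould between 0 and 0.045 m), for 0.2 s.
3. the empty tray stands on the bench, let go (angle between tray's own z axis and vertical below 0.1 rad and height (world z) of tray below 0.006 m and contact force between the fingers and tray below 0.1 N and horizontal distance between tray and mould above 0.1 m), for 0.1 s.
4. the trigger is pumped (value of joint trigger above 0.25 rad), for 0.02 s.
5. and taken back for another stroke (value of joint trigger below 0.2 rad), for 0.02 s.
At the end, for the whole second after the job is handed in: Fingers still hold the pumped trigger; pad spring compressed 3 to 8 mm of 10, pressing the mould (over 2 N) onto the anvil (over 1.5 N); mould upright and still with all three chips inside; tray flat on the bench, released, 100 mm or more from the mould (centres) (all of step 2 and all of step 3 and linear speed of each of tray, mould below 0.02 m/s and value of joint pad between 0.003 and 0.008 m and contact force between pad_plate and mould above 2 N and contact force between anvil and mould above 1.5 N and angle between mould's own z axis and vertical below 0.08 rad and value of joint trigger above 0.03 rad and contact force between the fingers and trigger_handle above 1 N); the arm keeps its last pose, push and grip.
It fails at once if the pad's spring is fully compressed (over 9.5 mm of 10): the mould is crushed (value of joint pad above 0.0095 m).
It fails at once if the fingers touch a chip (over 0.5 N) (contact force between the fingers and chip0 above 0.5 N or contact force between the fingers and chip1 above 0.5 N or contact force between the fingers and chip2 above 0.5 N).
It fails at once if the arm or fingers push the jaw or pad directly (over 2 N) (contact force between any of the fingers, the arm and jaw_head above 2 N or contact force between any of the fingers, the arm and pad_plate above 2 N).
It fails at once if a bystander is moved more than 30 mm (distance of any of slide_box, lens_barrel, oil_bottle, dish, brush, weight from where it was at the start of the episode above 0.03 m).
It also fails if it takes over 67 s, if anything falls off the work surface, if the arm or the gripper's body presses on something with over 40 N, if the wrist force passes 120 N, or if a joint passes its speed limit or range.

### The arm

A 6-joint arm with a two-finger parallel gripper is mounted at the origin on the work surface. World frame = base frame: x ahead of the robot, y to its left, z up, the work surface at z = 0. Lengths are in m, angles in rad, forces in N, time in s.
With the tool pointing down it reaches from about 0.3 to 0.875 m from the base axis. Payload 4.2 kg.
Tool frame: the origin (TCP) lies midway between the tips of the shut fingers; the grasp point (between the pads) lies manip.hold_point_z behind it (manip.hold_point_z is the distance from the TCP to the grasp point, in m); z points along the fingers, x is the direction in which the jaws open and shut, and the axes are right-handed (so a half turn about z gives the same grasp; the last joint's range is limited). The gripper opens to 85 mm and grips with 20 to 120 N. Pads are 22 mm wide; open, the fingers measure 114 mm over their backs; the gripper's body (76 mm by 85 mm) begins 54 mm behind the grasp point. The pads swing forward as they close: fully open they stand 13 mm farther back than shut.
Start: joints at [1.272, 0.32, 1.565, -0, 1.257, -0.02], TCP at [0.158, 0.553, 0.231] pointing down, gripper open.
Joint ranges: [-3.11, 3.11], [-0.84, 2.01], [0.21, 2.61], [-1.34, 4.49], [0.05, 2.63], [-2.56, 2.56]. Speed limits (rad/s): [2.57, 2.57, 3.14, 3.14, 3.14, 3.14].

### API

Orientations are given as a unit quaternion [x, y, z, w].
In Python, from plant import monitor, imaging, finish_job, manip gives the robot as it stands.
- The arm moves only by the tool jog_arm, never from a script. Its argument "rows" is a list of rows, each an object with "dr": the turn, a rotation vector about the tool's x, y, z as a fraction of full scale, a list of three; "dp": the shift along the tool's x, y, z as a fraction of full scale, a list of three; "jaw": the closure, from 0 (fully open) to 1 (shut). A call has 1 to 20 rows; each row shifts and turns the commanded pose from where the row before left it, along the tool's axes as they then stand; what a row does not reach is not made up. Full scale, the value 1, is 0.025 m for a shift and 0.1 rad for a turn. A row lasts 1/12 s, in which the tool goes at most 41.7 mm and 7.16 degrees, less where a joint would pass 70% of its speed; a pose out of reach is approached as far as the arm can. A call with a number of a shift or a turn outside -1 to 1 is refused whole. A call with a gripper value outside its range is refused whole. The fingers move at their own pace and stop on an object; "force" is the grip in N (left out, the last holds). Time passes only in rows, so rows that do not move let the fingers close. It gives the time, the measured TCP pose, the force and the opening at its end, in the units of the state.
- monitor.read_state(): the state, without advancing time (a new reading comes with each control period).
- imaging.grab_frame(name): name is "side" or "top" or "wrist"; returns the picture (420x560x3 uint8, red, green, blue); there is no depth.
- imaging.camera_params(name): a dict with "fx", "fy", "cx", "cy" (pixels), "camera_from_world" (4x4, takes a point from world to camera coordinates). Camera axes: x right, y down, z forward; pixel columns grow to the right and rows downward; lengths in m; the calibration is good to about 2 mm. The wrist camera is an equidistant fisheye: a pixel r from the principal point sees the ray r / f radians off the axis. A picture is of the moment at which its call begins: read the wrist's pose just before it. camera_params takes no time and is no camera call; for the wrist camera it gives the pose at the moment of the call.
- finish_job(): hands the job in, once; it reports no verdict.
The state is a dict: "time": time; "joint_pos": joint angles; "joint_velocities": joint speeds; "effort": joint torques, N m; "tcp_pos": TCP position; "eef_rot": TCP orientation; "contact_force": force on the tool from outside, world axes, zero at the start; "torque": the same for the moment, N m; "finger_gap": finger opening in m.
Only numpy, scipy, OpenCV 4.12 (cv2) and the standard library are available. Lean on these libraries where they do the work, as an engineer would, in place of code of your own. Each camera call takes 0.05 s, during which the arm holds its last target.

## Working session

There is one attempt and no reset: what is moved stays moved. The work goes in short steps, Python scripts to look and compute and a tool call to move; the robot and the scene stay as the last step left them, time stands still between calls to the robot, and variables do not carry over. Pictures are saved under pics/ and viewed, and the job is handed in when it is done.

Besides the shell and the picture viewer there is one more tool, called after "Request:" as a command line: name --argument value ..., lists and objects as JSON in quotes. jog_arm: Moves the arm, as the interface text tells. Its arguments: {"type":"object","properties":{"rows":{"type":"array"},"force":{"type":"number"}},"required":["rows"]}

```bash
ls; mkdir -p pics
python3 - <<'E'
from plant import monitor, imaging, manip
import cv2
print(monitor.read_state()); print(manip.hold_point_z)
for n in ("side","top","wrist"):
    p=imaging.camera_params(n); print(n,{k:(v if not hasattr(v,'round') else v.round(4).tolist()) for k,v in p.items()})
    im=imaging.grab_frame(n); cv2.imwrite(f"pics/{n}0.png",im[:,:,::-1])
E
```

```text
pics
{'time': 0.0, 'joint_pos': array([ 1.27200902e+00,  3.20285084e-01,  1.56566550e+00,  4.26113556e-06,
        1.25741580e+00, -2.00012323e-02]), 'joint_velocities': array([-0.00050831,  0.00013573, -0.00020533,  0.00276011,  0.0014986 ,
       -0.00044488]), 'effort': array([ 3.04090372e-04, -4.15529501e+01, -2.34161228e+01, -3.36664175e-05,
        8.03706294e-03,  1.34982852e-06]), 'tcp_pos': array([0.15809161, 0.55234308, 0.23049144]), 'eef_rot': array([ 7.98495166e-01,  6.02000568e-01, -7.19880937e-04,  5.17982215e-04]), 'contact_force': array([-1.02805616,  0.79008444, -0.07817395]), 'torque': array([ 0.00376367, -0.03382415,  0.05844899]), 'finger_gap': 0.08546021898034345}
0.0187
side {'fx': 403.85171731063366, 'fy': 403.85171731063366, 'cx': 279.24154466669677, 'cy': 216.17506428837353, 'camera_from_world': [[0.8705, -0.4921, 0.0007, -0.4734], [-0.3295, -0.5839, -0.7419, 0.2372], [0.3655, 0.6456, -0.6705, 0.8291], [0.0, 0.0, 0.0, 1.0]]}
top {'fx': 405.67638093952246, 'fy': 405.67638093952246, 'cx': 285.4733668259928, 'cy': 207.57069506506102, 'camera_from_world': [[-0.007, -0.9999, -0.0091, 0.0157], [-0.9911, 0.0081, -0.1325, 0.5426], [0.1326, 0.0081, -0.9911, 0.9109], [0.0, 0.0, 0.0, 1.0]]}
wrist {'fx': 325.19226210127806, 'fy': 325.19226210127806, 'cx': 278.5399050454567, 'cy': 200.30973432853168, 'camera_from_world': [[0.2748, 0.9615, -0.0019, -0.5739], [0.9278, -0.2646, 0.2631, -0.0344], [0.2524, -0.074, -0.9648, 0.378], [0.0, 0.0, 0.0, 1.0]]}
```

View pics/top0.png

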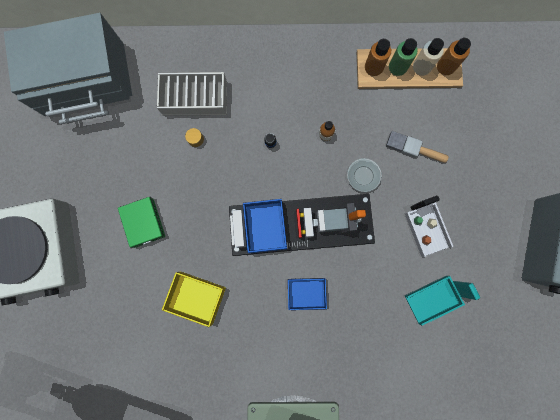

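View pics/side0.png

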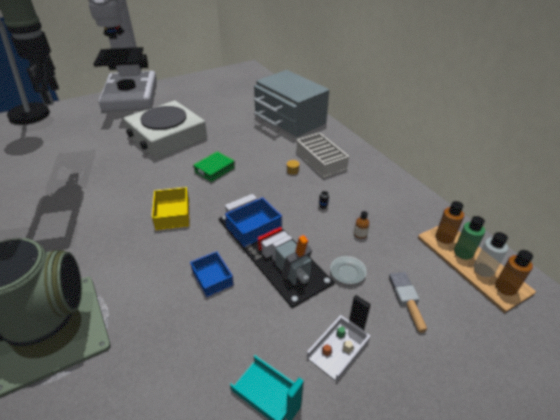

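View pics/wrist0.png

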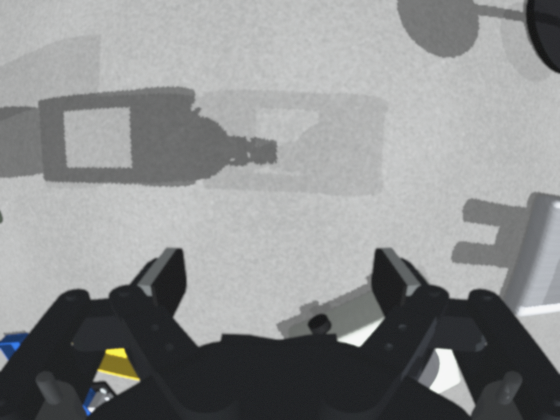

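Run:
```python
import cv2
im=cv2.imread("pics/top0.png")
cv2.imwrite("pics/c1.png",cv2.resize(im[185:265,220:385],None,fx=4.8,fy=4.8,interpolation=cv2.INTER_CUBIC))
cv2.imwrite("pics/c2.png",cv2.resize(im[185:265,395:495],None,fx=7,fy=7,interpolation=cv2.INTER_CUBIC))
im=cv2.imread("pics/side0.png")
cv2.imwrite("pics/c3.png",cv2.resize(im[190:390,210:380],None,fx=3,fy=3,interpolation=cv2.INTER_CUBIC))
```

```text
(no output)
```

View pics/c1.png

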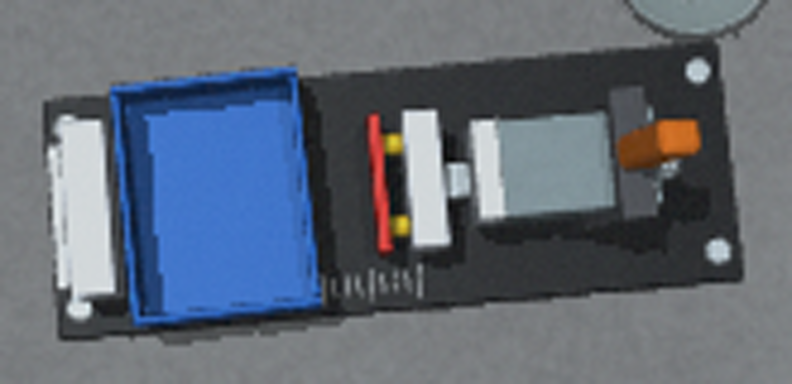

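View pics/c2.png

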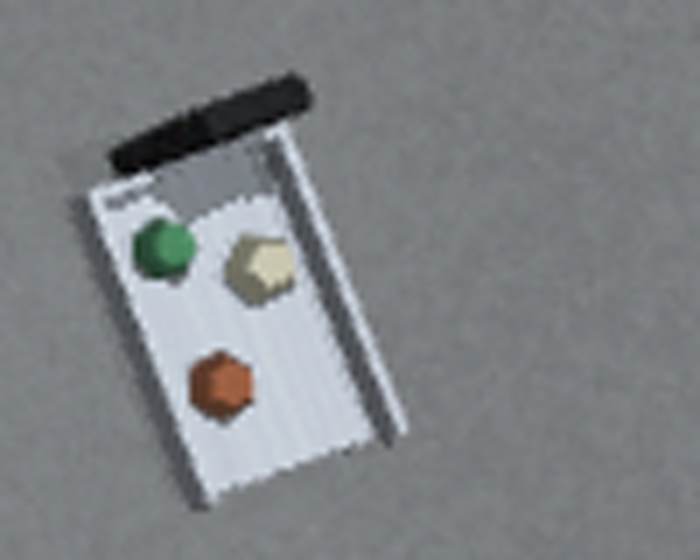

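View pics/c3.png

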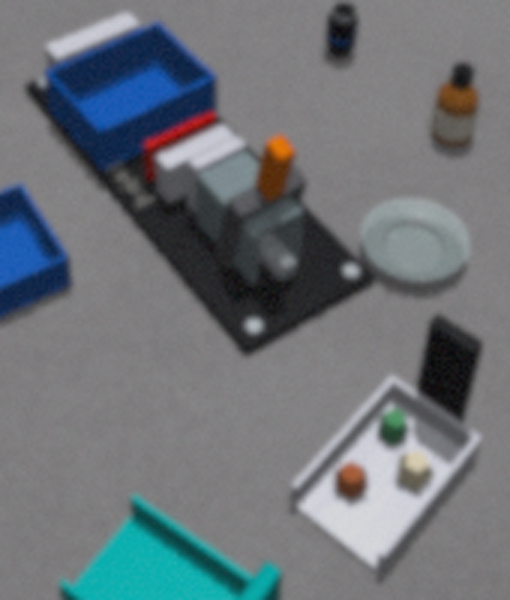

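```bash
cat > h.py <<'E'
import numpy as np
from scipy.optimize import least_squares
from plant import monitor, imaging, manip
P={n:imaging.camera_params(n) for n in("top","side")}
def proj(n,p):
    c=P[n];q=c["camera_from_world"]@np.r_[p,1];return np.array([c["fx"]*q[0]/q[2]+c["cx"],c["fy"]*q[1]/q[2]+c["cy"]])
def bp(n,uv,z):
    c=P[n];T=c["camera_from_world"];R=T[:3,:3];o=-R.T@T[:3,3]
    d=R.T@np.array([(uv[0]-c["cx"])/c["fx"],(uv[1]-c["cy"])/c["fy"],1]);return o+d*(z-o[2])/d[2]
def crop(X,Y,s,ox,oy): return np.array([ox+(X+.5)/s-.5,oy+(Y+.5)/s-.5])
c1=lambda X,Y:crop(X,Y,4.8,220,185)
c2=lambda X,Y:crop(X,Y,7,395,185)
c3=lambda X,Y:crop(X,Y,3,210,190)
def loc(q,l):
    c,s=np.cos(q[2]),np.sin(q[2]);return np.array([q[0]+c*l[0]-s*l[1],q[1]+s*l[0]+c*l[1],l[2]])
def fit(obs,q0):
    f=lambda q:np.concatenate([proj(n,loc(q,l))-uv for n,uv,l in obs])
    r=least_squares(f,q0,loss='soft_l1');return r.x,r.fun.reshape(-1,2)
E
python3 - <<'E'
from h import *
T=[("top",c2(112,155),(.067,.018,.1)),("top",c2(297,72),(.067,-.018,.1)),("top",c2(312,100),(.055,-.018,.1)),("top",c2(122,178),(.055,.018,.1)),
("top",c2(88,190),(.055,.036,.024)),("top",c2(288,125),(.055,-.036,.024)),("top",c2(408,430),(-.055,-.036,.024)),("top",c2(200,508),(-.055,.036,.0)),
("side",c3(393,376),(.055,.036,.024)),("side",c3(481,438),(.055,-.036,.024)),("side",c3(380,560),(-.055,-.036,.024)),("side",c3(295,487),(-.055,.036,.024)),
("side",c3(436,316),(.067,.018,.1)),("side",c3(482,342),(.067,-.018,.1))]
q,r=fit(T,[.5,-.35,.2]);print("tray",q,r.round(1).tolist())
B=[c1(45,102),c1(717,40),c1(743,278),c1(60,340)]
L=[(.06,.17,.01),(.06,-.17,.01),(-.06,-.17,.01),(-.06,.17,.01)]
qc,r=fit([("top",u,l) for u,l in zip(B,L)]+[("side",c3(365,287),(.06,-.17,.01)),("side",c3(247,348),(-.06,-.17,.01))],[.5,0,0]);print("clamp",qc,r.round(1).tolist())
M=[c1(110,87),c1(297,68),c1(322,302),c1(137,325)]
qm,r=fit([("top",u,l) for u,l in zip(M,[(.0575,.045,.055),(.0575,-.045,.055),(-.0575,-.045,.055),(-.0575,.045,.055)])],[.5,0,0]);print("mould",qm,r.round(1).tolist())
print("trig", [bp("top",c1(680,137),.137)], loc(qc,(0,-.095-.106*np.sin(.21),.12)))
tip=proj("top",loc(qc,(0,-.095-.129*np.sin(.21),.016+.129*np.cos(.21))));print(tip,c1(680,137))
for nm,u,h in(("red",c2(222,385),.022),("cream",c2(262,268),.02),("green",c2(165,250),.022)):
  p=bp("top",u,h);d=p[:2]-q[:2];c,s=np.cos(q[2]),np.sin(q[2]);print(nm,p,c*d[0]+s*d[1],-s*d[0]+c*d[1])
E
```

```text
tray [ 0.49100124 -0.32537342  0.34119152] [[11.4, -6.6], [0.3, -0.3], [0.3, 0.8], [12.1, -4.8], [-0.7, 0.6], [-1.0, -0.5], [0.2, -0.1], [-2.1, -0.5], [-1.6, 0.3], [-0.7, 0.1], [0.9, 0.1], [-2.0, 0.5], [-0.7, -1.2], [0.2, 0.3]]
clamp [ 0.50630753 -0.0251329   0.08167546] [[-0.7, -0.3], [0.1, 0.1], [0.5, 0.3], [-0.3, 0.2], [3.2, -3.0], [-0.8, 1.7]]
mould [0.50035494 0.05896272 0.10802604] [[-0.0, -0.2], [-0.0, -0.7], [0.6, 0.5], [-0.5, 0.3]]
trig [array([ 0.51626641, -0.14659319,  0.137     ])] [ 0.51586083 -0.1418393   0.12      ]
[361.72380252 212.85509698] [361.27083333 213.14583333]
red [ 0.46643996 -0.31700952  0.022     ] -0.02034684410575526 0.016100229765903043
cream [ 0.50573047 -0.33317694  0.02      ] 0.011269045951001663 -0.01228224843065612
green [ 0.51187229 -0.30030383  0.022     ] 0.028056504465449956 0.016640828060586952
```

Request:
jog_arm --rows '[{"dr": [0,0,0.95],"dp": [0,0.3,0],"jaw": 0},{"dr": [0,0,0.95],"dp": [0,0.3,0],"jaw": 0},{"dr": [0,0,0.95],"dp": [0,0,0],"jaw": 0},{"dr": [0,0,0.95],"dp": [0,0,0],"jaw": 0},{"dr": [0,0,0.95],"dp": [0,0,0],"jaw": 0},{"dr": [0,0,0.95],"dp": [0,0,0],"jaw": 0},{"dr": [0,0,0.95],"dp": [0,0,0],"jaw": 0},{"dr": [0,0,0.95],"dp": [0,0,0],"jaw": 0},{"dr": [0,0,0.95],"dp": [0,0,0],"jaw": 0},{"dr": [0,0,0.95],"dp": [0,0,0],"jaw": 0},{"dr": [0,0,0],"dp": [0,1,0],"jaw": 0},{"dr": [0,0,0],"dp": [0,1,0],"jaw": 0},{"dr": [0,0,0],"dp": [0,1,0],"jaw": 0},{"dr": [0,0,0],"dp": [0,1,0],"jaw": 0},{"dr": [0,0,0],"dp": [0,1,0],"jaw": 0},{"dr": [0,0,0],"dp": [0,1,0],"jaw": 0},{"dr": [0,0,0],"dp": [0,1,0],"jaw": 0},{"dr": [0,0,0],"dp": [0,1,0],"jaw": 0},{"dr": [0,0,0],"dp": [0,1,0],"jaw": 0},{"dr": [0,0,0],"dp": [0,1,0],"jaw": 0}]'

```text
time: 1.82
tcp_pos: [0.2563, 0.3112, 0.2312]
eef_rot: [0.985, 0.17, -0.0, 0.0]
contact_force: [-0.3, -0.2, 0.1]
finger_gap: 0.0853
```

Request:
jog_arm --rows '[{"dr": [0,0,0],"dp": [0,1,0],"jaw": 0},{"dr": [0,0,0],"dp": [0,1,0],"jaw": 0},{"dr": [0,0,0],"dp": [0,1,0],"jaw": 0},{"dr": [0,0,0],"dp": [0,1,0],"jaw": 0},{"dr": [0,0,0],"dp": [0,1,0],"jaw": 0},{"dr": [0,0,0],"dp": [0,1,0],"jaw": 0},{"dr": [0,0,0],"dp": [0,1,0],"jaw": 0},{"dr": [0,0,0],"dp": [0,1,0],"jaw": 0},{"dr": [0,0,0],"dp": [0,1,0],"jaw": 0},{"dr": [0,0,0],"dp": [0,1,0],"jaw": 0},{"dr": [0,0,0],"dp": [0,1,0],"jaw": 0},{"dr": [0,0,0],"dp": [0,1,0],"jaw": 0},{"dr": [0,0,0],"dp": [0,1,0],"jaw": 0},{"dr": [0,0,0],"dp": [0,1,0],"jaw": 0},{"dr": [0,0,0],"dp": [0,1,0],"jaw": 0},{"dr": [0,0,0],"dp": [0,1,0],"jaw": 0},{"dr": [0,0,0],"dp": [0,1,0],"jaw": 0},{"dr": [0,0,0],"dp": [0,1,0],"jaw": 0},{"dr": [0,0,0],"dp": [0,0.5,0],"jaw": 0},{"dr": [0,0,0],"dp": [0,0,0],"jaw": 0}]'

```text
time: 3.48
tcp_pos: [0.412, -0.1249, 0.231]
eef_rot: [0.986, 0.169, -0.0, 0.0]
contact_force: [0.1, 1.1, 0.3]
finger_gap: 0.0858
```

Request:
jog_arm --rows '[{"dr": [0,0,0],"dp": [0.3,0.95,0],"jaw": 0},{"dr": [0,0,0],"dp": [0.3,0.95,0],"jaw": 0},{"dr": [0,0,0],"dp": [0.3,0.95,0],"jaw": 0},{"dr": [0,0,0],"dp": [0.3,0.95,0],"jaw": 0},{"dr": [0,0,0],"dp": [0.3,0.95,0],"jaw": 0},{"dr": [0,0,0],"dp": [0.3,0.95,0.4],"jaw": 0},{"dr": [0,0,0],"dp": [0.3,0.95,0.4],"jaw": 0},{"dr": [0,0,0],"dp": [0.35,0.95,0.4],"jaw": 0},{"dr": [0,0,0],"dp": [0.3,0.95,0.4],"jaw": 0},{"dr": [0,0,0],"dp": [0,0,0.8],"jaw": 0},{"dr": [0,0,0],"dp": [0,0,0.8],"jaw": 0},{"dr": [0,0,0],"dp": [0,0,0],"jaw": 0},{"dr": [0,0,0],"dp": [0,0,0],"jaw": 0}]'

```text
time: 4.57
tcp_pos: [0.5472, -0.2999, 0.1504]
eef_rot: [0.985, 0.171, -0.001, -0.001]
contact_force: [-0.4, -0.0, 0.0]
finger_gap: 0.0852
```

```bash
cat > cam.py <<'E'
import sys,cv2
from plant import imaging,monitor
tag=sys.argv[1]
for a in sys.argv[2:]:
    n,*r=a.split(":")
    im=imaging.grab_frame(n)[:,:,::-1]
    cv2.imwrite(f"pics/{n}{tag}_full.png",im)
    if r:
        x0,y0,x1,y1=map(int,r[0].split(",")); im=im[y0:y1,x0:x1]; s=min(800/im.shape[1],600/im.shape[0]); im=cv2.resize(im,None,fx=s,fy=s,interpolation=cv2.INTER_CUBIC); print(n,"scale",s)
    cv2.imwrite(f"pics/{n}{tag}.png",im)
s=monitor.read_state(); print(s["time"],s["tcp_pos"].round(4),s["eef_rot"].round(4),s["contact_force"].round(1),s["finger_gap"],s["joint_pos"].round(3))
E
python3 cam.py 1 wrist side:280,270,400,400
```

```text
side scale 4.615384615384615
4.6667 [ 0.5485 -0.3009  0.1526] [9.854e-01 1.705e-01 8.000e-04 4.000e-04] [ 0.4 -0.6  0. ] 0.08573410286399126 [-0.52   0.453  1.561  0.     1.126 -0.863]
```

View pics/wrist1.png

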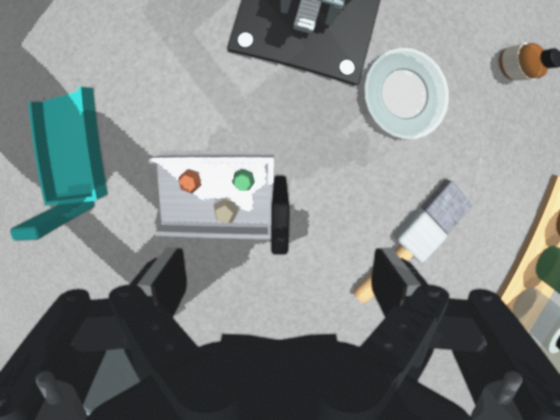

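View pics/side1.png

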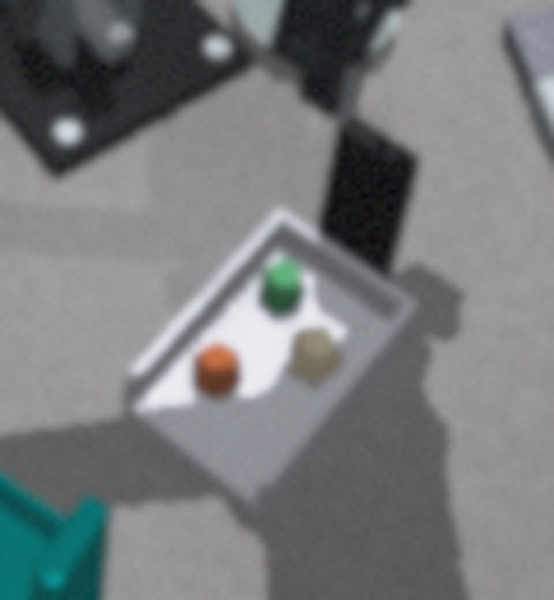

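```bash
cat >> h.py <<'E'
def wproj(p,c=None):
    c=c or imaging.camera_params("wrist");q=c["camera_from_world"]@np.r_[p,1]
    th=np.arctan2(np.hypot(q[0],q[1]),q[2]);ph=np.arctan2(q[1],q[0]);return np.array([c["fx"]*th*np.cos(ph)+c["cx"],c["fy"]*th*np.sin(ph)+c["cy"]])
E
python3 - <<'E'
from h import *
q=[.491,-.3254,.3412]
for l in((.067,.018,.1),(.067,-.018,.1),(.055,.018,.1),(.055,-.018,.1),(.055,.036,.024),(.055,-.036,.024),(-.055,-.036,.024),(-.055,.036,.024)): print(l,wproj(loc(q,l)).round(1))
E
```

```text
(0.067, 0.018, 0.1) [286.3 198.5]
(0.067, -0.018, 0.1) [285.8 251.6]
(0.055, 0.018, 0.1) [266.9 198.5]
(0.055, -0.018, 0.1) [267.4 251.6]
(0.055, 0.036, 0.024) [269.8 154.2]
(0.055, -0.036, 0.024) [270.2 234.9]
(-0.055, -0.036, 0.024) [153.3 233.1]
(-0.055, 0.036, 0.024) [145.9 156.5]
```

Request:
jog_arm --rows '[{"dr": [0,0,0],"dp": [0.1,0.15,0.5],"jaw": 0},{"dr": [0,0,0],"dp": [0,0,1],"jaw": 0},{"dr": [0,0,0],"dp": [0,0,1],"jaw": 0},{"dr": [0,0,0],"dp": [0,0,0.8],"jaw": 0},{"dr": [0,0,0],"dp": [0,0,0.4],"jaw": 0},{"dr": [0,0,0],"dp": [0,0,0],"jaw": 0}]' --force 50

```text
time: 5.17
tcp_pos: [0.5504, -0.3035, 0.0566]
eef_rot: [0.985, 0.17, -0.002, -0.001]
contact_force: [-0.6, 0.7, 0.4]
finger_gap: 0.0854
```

Request:
jog_arm --rows '[{"dr": [0,0,0],"dp": [0,0,0],"jaw": 0.4},{"dr": [0,0,0],"dp": [0,0,0],"jaw": 0.6},{"dr": [0,0,0],"dp": [0,0,0],"jaw": 0.8},{"dr": [0,0,0],"dp": [0,0,0],"jaw": 1},{"dr": [0,0,0],"dp": [0,0,0],"jaw": 1},{"dr": [0,0,0],"dp": [0,0,0],"jaw": 1},{"dr": [0,0,0],"dp": [0,0,0],"jaw": 1}]'

```text
time: 5.75
tcp_pos: [0.5514, -0.3045, 0.0595]
eef_rot: [0.985, 0.17, 0.0, 0.0]
contact_force: [-2.1, -0.3, 3.5]
finger_gap: 0.0113
```

```bash
python3 cam.py 2 wrist
```

```text
5.8 [ 0.5514 -0.3045  0.0595] [9.854e-01 1.702e-01 1.000e-04 3.000e-04] [-1.9 -0.7  4.8] 0.011744823626312524 [-0.523  0.549  1.656 -0.     0.936 -0.864]
```

View pics/wrist2.png

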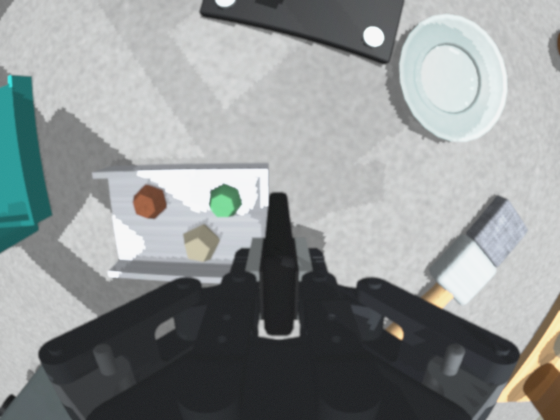

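Request:
jog_arm --rows '[{"dr": [0,0,0],"dp": [0,0,-0.1],"jaw": 1},{"dr": [0,0,0],"dp": [0,0,-0.3],"jaw": 1},{"dr": [0,0,0],"dp": [0,0,-0.5],"jaw": 1},{"dr": [0,0,0],"dp": [0,0,-0.7],"jaw": 1},{"dr": [0,0,0],"dp": [0,0,-0.7],"jaw": 1},{"dr": [0,0,0],"dp": [0,0,-0.7],"jaw": 1},{"dr": [0,0,0],"dp": [0,0,-0.7],"jaw": 1},{"dr": [0,0,0],"dp": [0,0,-0.7],"jaw": 1},{"dr": [0,0,0],"dp": [0,0,-0.7],"jaw": 1},{"dr": [0,0,0],"dp": [0,0,-0.7],"jaw": 1},{"dr": [0,0,0],"dp": [0,0,-0.5],"jaw": 1},{"dr": [0,0,0],"dp": [0,0,-0.3],"jaw": 1},{"dr": [0,0,0],"dp": [0,0,-0.2],"jaw": 1},{"dr": [0,0,0],"dp": [0,0,0],"jaw": 1}]'

```text
time: 6.97
tcp_pos: [0.5517, -0.3043, 0.2295]
eef_rot: [0.985, 0.17, 0.001, 0.0]
contact_force: [0.1, -0.5, -2.6]
finger_gap: 0.0111
```

```bash
python3 cam.py 3 wrist side:280,150,480,350
```

```text
side scale 3.0
7.0667 [ 0.5511 -0.304   0.2279] [ 9.854e-01  1.702e-01 -5.000e-04 -6.000e-04] [ 0.5  0.3 -2.4] 0.01141413357266973 [-0.522  0.409  1.436  0.     1.298 -0.864]
```

View pics/wrist3.png

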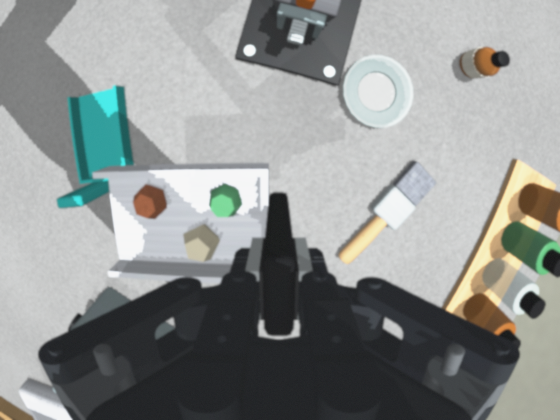

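View pics/side3.png

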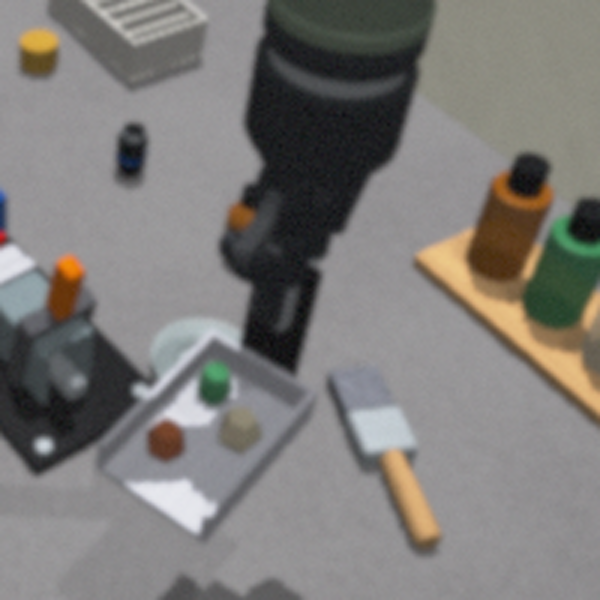

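Request:
jog_arm --rows '[{"dr": [0,0,0.39],"dp": [0,0,0],"jaw": 1},{"dr": [0,0,0.39],"dp": [0,0,0],"jaw": 1},{"dr": [0,0,0.39],"dp": [0,0,0],"jaw": 1},{"dr": [0,0,0.39],"dp": [0,0,0],"jaw": 1},{"dr": [0,0,0.39],"dp": [0,0,0],"jaw": 1},{"dr": [0,0,0.39],"dp": [0,0,0],"jaw": 1},{"dr": [0,0,0],"dp": [0.04,-0.1,0],"jaw": 1},{"dr": [0,0,0],"dp": [0.12,-0.3,0],"jaw": 1},{"dr": [0,0,0],"dp": [0.19,-0.5,0],"jaw": 1},{"dr": [0,0,0],"dp": [0.27,-0.7,0],"jaw": 1},{"dr": [0,0,0],"dp": [0.27,-0.7,0],"jaw": 1},{"dr": [0,0,0],"dp": [0.27,-0.7,0],"jaw": 1},{"dr": [0,0,0],"dp": [0.27,-0.7,0],"jaw": 1},{"dr": [0,0,0],"dp": [0.27,-0.7,0],"jaw": 1},{"dr": [0,0,0],"dp": [0.27,-0.7,0],"jaw": 1},{"dr": [0,0,0],"dp": [0.27,-0.7,0],"jaw": 1},{"dr": [0,0,0],"dp": [0.27,-0.7,0],"jaw": 1},{"dr": [0,0,0],"dp": [0.27,-0.7,0],"jaw": 1},{"dr": [0,0,0],"dp": [0.27,-0.7,0],"jaw": 1},{"dr": [0,0,0],"dp": [0.27,-0.7,0],"jaw": 1}]'

```text
time: 8.73
tcp_pos: [0.6107, -0.0791, 0.2286]
eef_rot: [0.999, 0.055, -0.0, -0.0]
contact_force: [0.6, 0.6, -1.8]
finger_gap: 0.0115
```

Request:
jog_arm --rows '[{"dr": [0,0,0],"dp": [0.27,-0.7,0],"jaw": 1},{"dr": [0,0,0],"dp": [0.27,-0.7,0],"jaw": 1},{"dr": [0,0,0],"dp": [0.27,-0.7,0],"jaw": 1},{"dr": [0,0,0],"dp": [0.27,-0.7,0],"jaw": 1},{"dr": [0,0,0],"dp": [0.27,-0.7,0],"jaw": 1},{"dr": [0,0,0],"dp": [0.27,-0.7,0],"jaw": 1},{"dr": [0,0,0],"dp": [0.27,-0.7,0],"jaw": 1},{"dr": [0,0,0],"dp": [0.19,-0.5,0],"jaw": 1},{"dr": [0,0,0],"dp": [0.14,-0.35,0],"jaw": 1},{"dr": [0,0,0],"dp": [0.08,-0.2,0],"jaw": 1},{"dr": [0,0,0],"dp": [0.04,-0.1,0],"jaw": 1},{"dr": [0,0,0],"dp": [0,0,0],"jaw": 1},{"dr": [0,0,0],"dp": [0,0,0],"jaw": 1}]'

```text
time: 9.82
tcp_pos: [0.6525, 0.0745, 0.2288]
eef_rot: [0.999, 0.054, -0.0, 0.0]
contact_force: [-0.3, -0.7, -2.5]
finger_gap: 0.0116
```

```bash
python3 cam.py 4 wrist top:200,140,380,275
```

```text
top scale 4.444444444444445
9.9167 [0.6525 0.0743 0.2289] [ 9.986e-01  5.350e-02 -1.000e-04  1.000e-04] [-0.3 -0.4 -2. ] 0.011331784843967253 [ 0.096  0.452  1.364 -0.     1.326 -0.011]
```

View pics/wrist4.png

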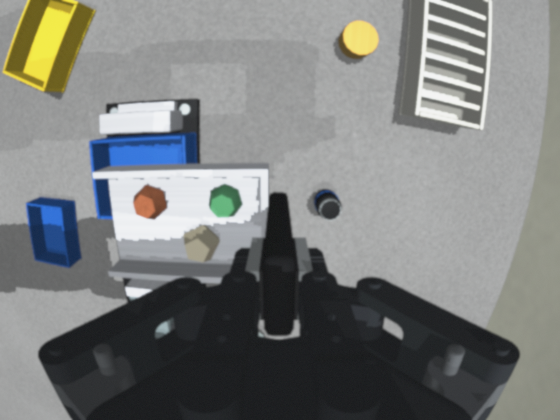

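View pics/top4.png

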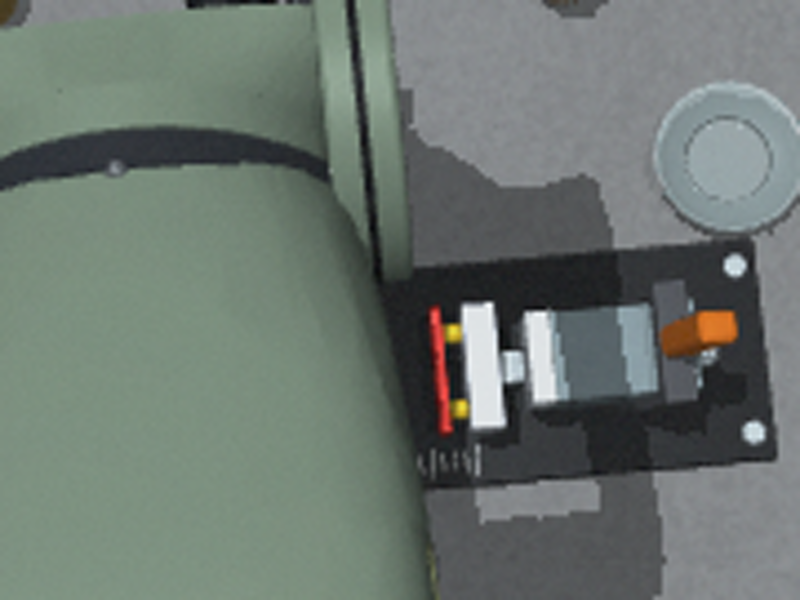

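Run:
```python
from h import *
c=imaging.camera_params("wrist")
for q in([.5004,.059,.108],[.503,.060,.108]):
  print([wproj(loc(q,l),c).round(0).tolist() for l in((-.0575,.045,.055),(.0575,.045,.055),(-.0575,-.045,.055))])
q=[.5063,-.0251,.0817]
print([wproj(loc(q,l),c).round(0).tolist() for l in((-.06,.17,.01),(.06,.17,.01))])
```

```text
[[87.0, 142.0], [183.0, 136.0], [96.0, 220.0]]
[[88.0, 141.0], [185.0, 135.0], [98.0, 220.0]]
[[103.0, 104.0], [196.0, 99.0]]
```

Request:
jog_arm --rows '[{"dr": [0,0,0],"dp": [0,-0.03,0.2],"jaw": 1},{"dr": [0,0,0],"dp": [0,-0.03,0.5],"jaw": 1},{"dr": [0,0,0],"dp": [0,-0.03,0.7],"jaw": 1},{"dr": [0,0,0],"dp": [0,-0.03,0.7],"jaw": 1},{"dr": [0,0,0],"dp": [0,0,0.7],"jaw": 1},{"dr": [0,0,0],"dp": [0,0,0.6],"jaw": 1},{"dr": [0,0,0],"dp": [0,0,0.4],"jaw": 1},{"dr": [0,0,0],"dp": [0,0,0.2],"jaw": 1},{"dr": [0,0,0],"dp": [0,0,0.1],"jaw": 1},{"dr": [0,0,0],"dp": [0,0,0],"jaw": 1},{"dr": [0,0,0],"dp": [0,0,0],"jaw": 1}]'

```text
time: 10.83
tcp_pos: [0.6529, 0.0781, 0.1272]
eef_rot: [0.999, 0.054, 0.001, -0.0]
contact_force: [0.2, -0.3, -2.5]
finger_gap: 0.0118
```

```bash
python3 cam.py 5 wrist side:180,130,380,280
```

```text
side scale 4.0
10.9333 [0.653  0.0782 0.1274] [ 9.985e-01  5.400e-02  1.000e-03 -1.000e-04] [-0.5  0.8 -2.2] 0.011562992601862254 [ 0.102  0.521  1.511  0.     1.108 -0.006]
```

View pics/side5.png

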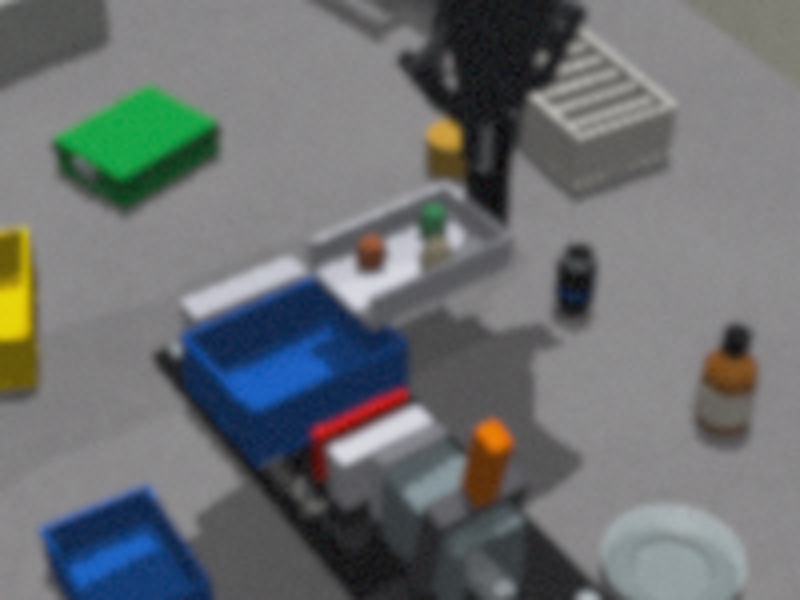

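View pics/wrist5.png

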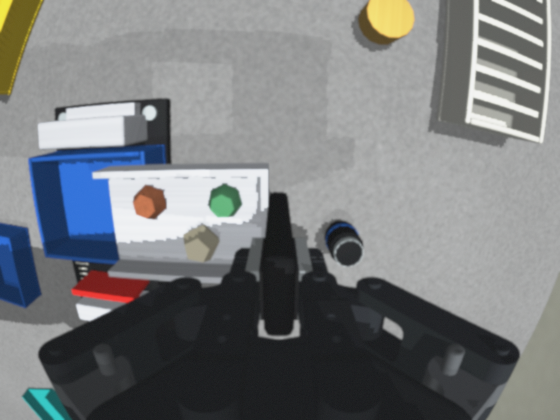

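Run:
```python
import cv2
im=cv2.imread("pics/wrist5_full.png")[130:310,10:250]
cv2.imwrite("pics/c5.png",cv2.resize(im,None,fx=3.3,fy=3.3,interpolation=cv2.INTER_CUBIC))
```

```text
(no output)
```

View pics/c5.png

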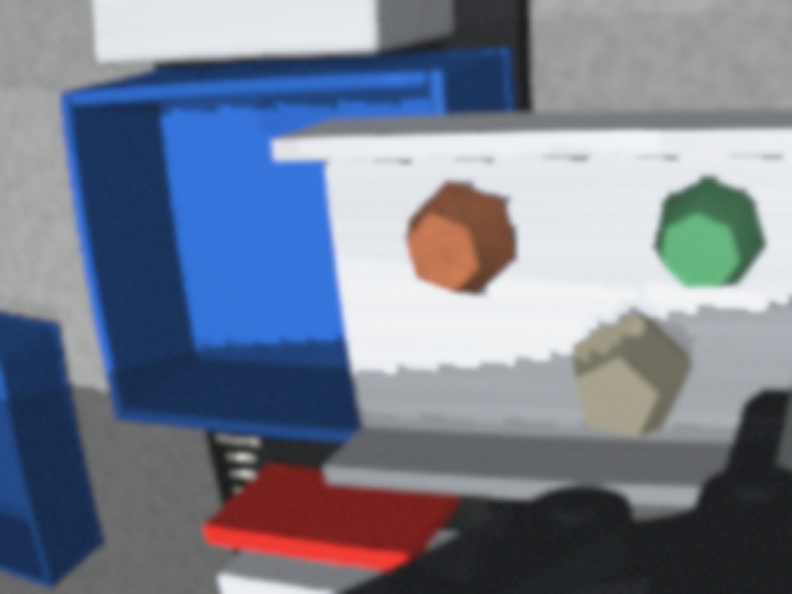

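Run:
```python
from h import *
c=imaging.camera_params("wrist")
f=lambda X,Y:np.array([10+(X+.5)/3.3-.5,130+(Y+.5)/3.3-.5])
obs=[(f(63,97),(-.0575,.045,.055)),(f(443,70),(.0575,.045,.055)),(f(115,417),(-.0575,-.045,.055))]
r=least_squares(lambda q:np.concatenate([wproj(loc(q,l),c)-u for u,l in obs]),[.5,.06,.1]);print(r.x,r.fun.round(1))
qm=r.x
# tray from TCP
t=[.653-.061*np.cos(.108),.0782-.061*np.sin(.108),.108]
for l,u in(((-.055,-.036,.024),f(325,475)),((-.055,.036,.024),f(275,160)),((-.055,.032,.004),f(325,165)),((-.055,-.032,.004),f(358,430))):
  p=loc(t,l);p[2]+=.0679;print(wproj(p,c),u)
lip=loc(t,(-.055,0,.0719));d=lip[:2]-qm[:2];cc,s=np.cos(qm[2]),np.sin(qm[2]);print("lip in mould",cc*d[0]+s*d[1],-s*d[0]+cc*d[1])
```

```text
[0.50252969 0.06084346 0.09952253] [-1.7 -1.5  0.8  0.1  0.   1.7]
[109.12368887 276.09463247] [108.13636364 273.59090909]
[ 92.04806664 171.95890635] [ 92.98484848 178.13636364]
[107.54941894 172.27185549] [108.13636364 179.65151515]
[119.98157776 258.74307861] [118.13636364 259.95454545]
lip in mould 0.03545442083816954 0.0013368039336720278
```

Request:
jog_arm --rows '[{"dr": [0,0.3,0],"dp": [-0.07,0,-0.14],"jaw": 1},{"dr": [0,0.5,0],"dp": [-0.12,0,-0.23],"jaw": 1},{"dr": [0,0.5,0],"dp": [-0.12,0,-0.23],"jaw": 1},{"dr": [0,0.5,0],"dp": [-0.12,0,-0.23],"jaw": 1},{"dr": [0,0.4,0],"dp": [-0.09,0,-0.18],"jaw": 1},{"dr": [0,0.3,0],"dp": [-0.07,0,-0.14],"jaw": 1},{"dr": [0,0.3,0],"dp": [-0.07,0,-0.14],"jaw": 1},{"dr": [0,0.3,0],"dp": [-0.07,0,-0.14],"jaw": 1},{"dr": [0,0.3,0],"dp": [-0.07,0,-0.14],"jaw": 1},{"dr": [0,0.3,0],"dp": [-0.07,0,-0.14],"jaw": 1},{"dr": [0,0.3,0],"dp": [-0.07,0,-0.14],"jaw": 1},{"dr": [0,0.3,0],"dp": [-0.07,0,-0.14],"jaw": 1},{"dr": [0,0.3,0],"dp": [-0.07,0,-0.14],"jaw": 1},{"dr": [0,0.5,0],"dp": [-0.12,0,-0.23],"jaw": 1},{"dr": [0,0.5,0],"dp": [-0.12,0,-0.23],"jaw": 1},{"dr": [0,0.5,0],"dp": [-0.12,0,-0.23],"jaw": 1},{"dr": [0,0.3,0],"dp": [-0.07,0,-0.14],"jaw": 1},{"dr": [0,0,0],"dp": [0,0,0],"jaw": 1},{"dr": [0,0,0],"dp": [0,0,0],"jaw": 1},{"dr": [0,0,0],"dp": [0,0,0],"jaw": 1}]'

```text
time: 12.6
tcp_pos: [0.5966, 0.0721, 0.1859]
eef_rot: [0.948, 0.051, 0.315, -0.017]
contact_force: [1.0, -0.5, -1.5]
finger_gap: 0.0116
```

```bash
python3 cam.py 6 wrist side:180,130,380,280
```

```text
side scale 4.0
12.7 [0.5967 0.0721 0.1855] [ 0.9477  0.0512  0.3146 -0.017 ] [-0.1 -0.1 -1.8] 0.011244200333793456 [ 0.098  0.175  2.078  0.025  0.248 -0.032]
```

View pics/side6.png

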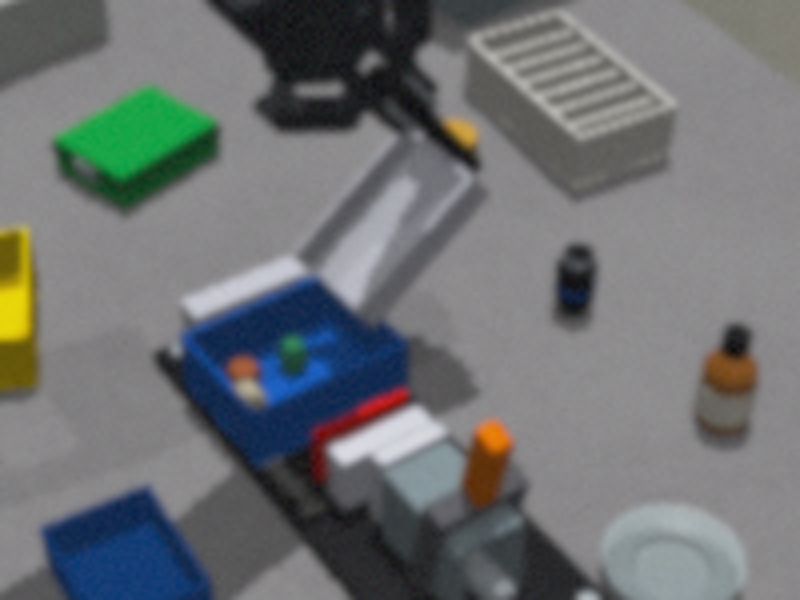

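View pics/wrist6.png

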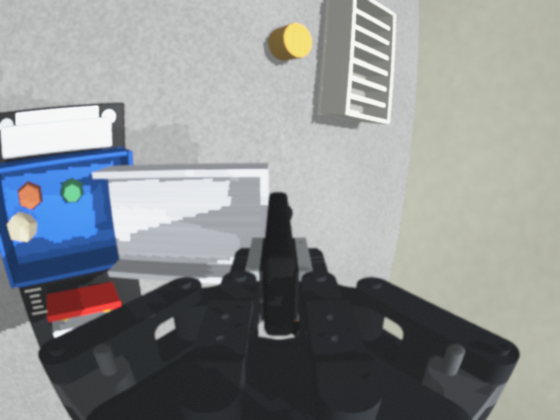

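Request:
jog_arm --rows '[{"dr": [0,-1,0],"dp": [0.2,0,0.3],"jaw": 1},{"dr": [0,-1,0],"dp": [0.2,0,0.3],"jaw": 1},{"dr": [0,-1,0],"dp": [0.2,0,0.3],"jaw": 1},{"dr": [0,-1,0],"dp": [0.2,0,0.4],"jaw": 1},{"dr": [0,-1,0],"dp": [0.2,0,0.4],"jaw": 1},{"dr": [0,-1,0],"dp": [0.2,0,0.4],"jaw": 1},{"dr": [0,-0.4,0],"dp": [0.09,0,0.1],"jaw": 1},{"dr": [0,0,0],"dp": [0,0,-0.6],"jaw": 1},{"dr": [0,0,0],"dp": [0,0,-0.9],"jaw": 1},{"dr": [0,0,0],"dp": [0,0,-0.9],"jaw": 1},{"dr": [0,0,0],"dp": [0,0,-0.8],"jaw": 1},{"dr": [0,0,0],"dp": [0,0,0],"jaw": 1}]'

```text
time: 13.7
tcp_pos: [0.6471, 0.0775, 0.2301]
eef_rot: [0.999, 0.054, 0.005, -0.0]
contact_force: [1.2, -0.0, -0.8]
finger_gap: 0.0117
```

Request:
jog_arm --rows '[{"dr": [0,0,0],"dp": [-0.18,0.5,0],"jaw": 1},{"dr": [0,0,0],"dp": [-0.36,0.98,0],"jaw": 1},{"dr": [0,0,0],"dp": [-0.36,0.98,0],"jaw": 1},{"dr": [0,0,0],"dp": [-0.36,0.98,0],"jaw": 1},{"dr": [0,0,0],"dp": [-0.36,0.98,0],"jaw": 1},{"dr": [0,0,0],"dp": [-0.36,0.98,0],"jaw": 1},{"dr": [0,0,0],"dp": [-0.36,0.98,0],"jaw": 1},{"dr": [0,0,0],"dp": [-0.36,0.98,0],"jaw": 1},{"dr": [0,0,0],"dp": [-0.36,0.98,0],"jaw": 1},{"dr": [0,0,0],"dp": [-0.36,0.98,0],"jaw": 1},{"dr": [0,0,0],"dp": [-0.36,0.98,0],"jaw": 1},{"dr": [0,0,0],"dp": [-0.36,0.98,0],"jaw": 1},{"dr": [0,0,0],"dp": [-0.36,0.98,0],"jaw": 1},{"dr": [0,0,0],"dp": [-0.36,0.98,0],"jaw": 1},{"dr": [0,0,0],"dp": [-0.36,0.98,0],"jaw": 1},{"dr": [0,0,-0.6],"dp": [-0.2,0.5,0],"jaw": 1},{"dr": [0,0,-0.6],"dp": [0,0,0],"jaw": 1},{"dr": [0,0,-0.6],"dp": [0,0,0],"jaw": 1},{"dr": [0,0,-0.54],"dp": [0,0,0],"jaw": 1},{"dr": [0,0,0],"dp": [0,0,0],"jaw": 1}]'

```text
time: 15.37
tcp_pos: [0.5474, -0.3038, 0.2231]
eef_rot: [0.985, 0.17, -0.001, -0.001]
contact_force: [1.3, 0.0, -2.1]
finger_gap: 0.0113
```

Request:
jog_arm --rows '[{"dr": [0,0,0],"dp": [0,0,0.5],"jaw": 1},{"dr": [0,0,0],"dp": [0,0,1],"jaw": 1},{"dr": [0,0,0],"dp": [0,0,1],"jaw": 1},{"dr": [0,0,0],"dp": [0,0,1],"jaw": 1},{"dr": [0,0,0],"dp": [0,0,1],"jaw": 1},{"dr": [0,0,0],"dp": [0,0,1],"jaw": 1},{"dr": [0,0,0],"dp": [0,0,0.6],"jaw": 1},{"dr": [0,0,0],"dp": [0,0,0.2],"jaw": 1},{"dr": [0,0,0],"dp": [0,0,0],"jaw": 1},{"dr": [0,0,0],"dp": [0,0,0],"jaw": 1}]'

```text
time: 16.2
tcp_pos: [0.5488, -0.3035, 0.0679]
eef_rot: [0.985, 0.17, 0.0, 0.0]
contact_force: [-0.1, 0.1, -1.7]
finger_gap: 0.0112
```

```bash
python3 cam.py 7 side:200,160,440,400
```

```text
side scale 2.5
16.25 [ 0.5493 -0.3038  0.0687] [9.855e-01 1.699e-01 7.000e-04 6.000e-04] [-1.  -0.  -1.7] 0.01159421824518089 [-0.524  0.535  1.654 -0.     0.95  -0.865]
```

View pics/side7.png

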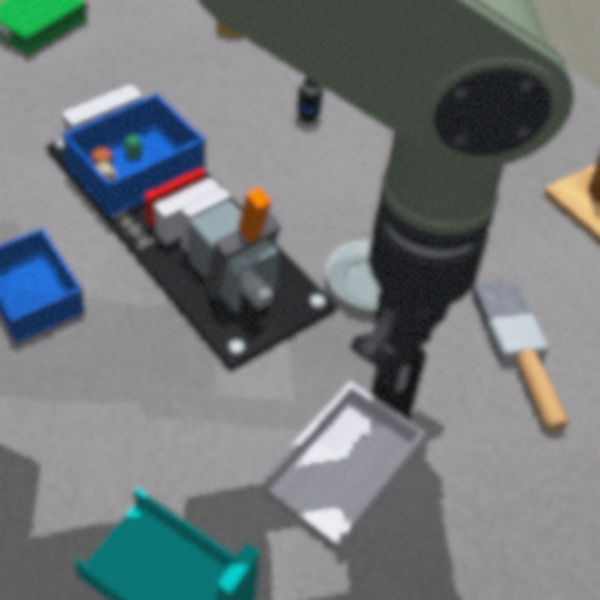

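Request:
jog_arm --rows '[{"dr": [0,0,0],"dp": [0,0,0.2],"jaw": 1},{"dr": [0,0,0],"dp": [0,0,0.14],"jaw": 1},{"dr": [0,0,0],"dp": [0,0,0],"jaw": 1},{"dr": [0,0,0],"dp": [0,0,0],"jaw": 1},{"dr": [0,0,0],"dp": [0,0,0],"jaw": 0.7},{"dr": [0,0,0],"dp": [0,0,0],"jaw": 0.5},{"dr": [0,0,0],"dp": [0,0,0],"jaw": 0.3},{"dr": [0,0,0],"dp": [0,0,0],"jaw": 0.3},{"dr": [0,0,0],"dp": [0,0,0],"jaw": 0.3}]'

```text
time: 17.0
tcp_pos: [0.5488, -0.3033, 0.0595]
eef_rot: [0.985, 0.17, 0.0, 0.0]
contact_force: [0.1, 1.0, 0.1]
finger_gap: 0.0599
```

Request:
jog_arm --rows '[{"dr": [0,0,0],"dp": [0,0,-0.5],"jaw": 0.3},{"dr": [0,0,0],"dp": [0,0,-1],"jaw": 0.3},{"dr": [0,0,0],"dp": [0,0,-1],"jaw": 0.3},{"dr": [0,0,0],"dp": [0,0,-1],"jaw": 0.3},{"dr": [0,0,0],"dp": [0,0,-1],"jaw": 0.3},{"dr": [0,0,0],"dp": [0,0,-1],"jaw": 0.3},{"dr": [0,0,0],"dp": [0,0,-0.5],"jaw": 0.3},{"dr": [0,0,0],"dp": [0,0,0],"jaw": 0.3}]'

```text
time: 17.67
tcp_pos: [0.5503, -0.3042, 0.2133]
eef_rot: [0.985, 0.17, 0.003, 0.002]
contact_force: [-0.3, 0.2, 0.4]
finger_gap: 0.0597
```

```bash
python3 cam.py 8 side:200,160,440,400 wrist top:210,170,490,310
```

```text
side scale 2.5
top scale 2.857142857142857
17.8167 [ 0.5481 -0.3029  0.2081] [ 9.854e-01  1.702e-01 -8.000e-04 -7.000e-04] [-1.4 -0.3  0.1] 0.05991113928539417 [-0.523  0.416  1.476  0.     1.252 -0.865]
```

View pics/side8.png

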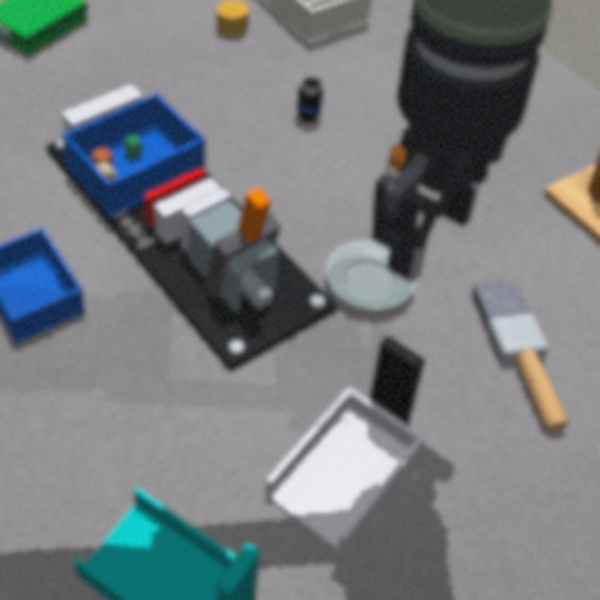

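View pics/wrist8.png

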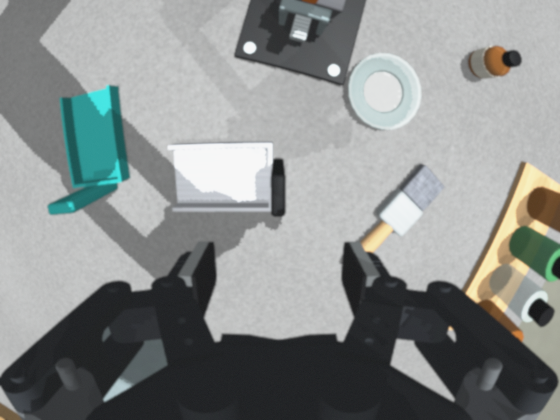

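View pics/top8.png

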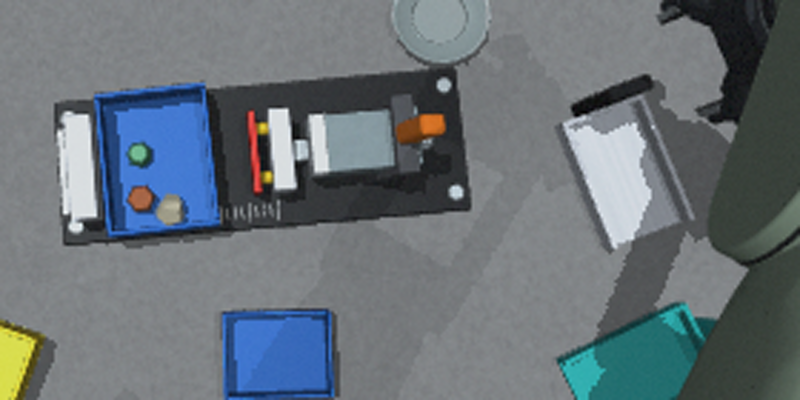

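Request:
jog_arm --rows '[{"dr": [0,0,0.87],"dp": [0,0,0],"jaw": 0.3},{"dr": [0,0,0.87],"dp": [0,0,0],"jaw": 0.3},{"dr": [0,0,0.87],"dp": [0,0,0],"jaw": 0.3},{"dr": [0,0,0],"dp": [-0.1,-0.8,0],"jaw": 0.3},{"dr": [0,0,0],"dp": [-0.1,-0.8,0],"jaw": 0.3},{"dr": [0,0,0],"dp": [-0.1,-0.8,0],"jaw": 0.3},{"dr": [0,0,0],"dp": [-0.1,-0.8,0],"jaw": 0.3},{"dr": [0,0,0],"dp": [-0.1,-0.8,0],"jaw": 0.3},{"dr": [0,0,0],"dp": [-0.1,-0.8,0],"jaw": 0.3},{"dr": [0,0,0],"dp": [-0.1,-0.5,0],"jaw": 0.3},{"dr": [0,0,0],"dp": [0,0,0],"jaw": 0.3},{"dr": [0,0,0],"dp": [0,0,0],"jaw": 0.3}]'

```text
time: 18.82
tcp_pos: [0.5203, -0.1725, 0.2087]
eef_rot: [0.999, 0.041, -0.001, 0.0]
contact_force: [0.4, -0.6, 0.2]
finger_gap: 0.0597
```

```bash
python3 cam.py 9 wrist
python3 - <<'E'
from h import *
c=imaging.camera_params("wrist")
for q in([.5063,-.0251,.082],[.509,-.024,.082]):
  print([wproj(loc(q,l),c).round(0).tolist() for l in((.06,.17,.01),(.06,-.17,.01),(-.06,-.17,.01),(-.06,.17,.01),(.042,.135,.056),(-.042,.135,.056),(0,-.095-.129*np.sin(.21),.016+.129*np.cos(.21)))])
E
```

```text
18.8667 [ 0.5206 -0.1731  0.2088] [ 9.992e-01  4.060e-02 -3.000e-04  2.000e-04] [ 1.  -0.  -0.1] 0.05988941548042584 [-3.420e-01  2.940e-01  1.661e+00 -1.000e-03  1.187e+00 -4.230e-01]
[[329.0, -92.0], [332.0, 195.0], [222.0, 195.0], [224.0, -91.0], [319.0, -92.0], [234.0, -91.0], [275.0, 174.0]]
[[332.0, -92.0], [334.0, 195.0], [224.0, 195.0], [227.0, -92.0], [322.0, -92.0], [237.0, -92.0], [280.0, 173.0]]
```

View pics/wrist9.png

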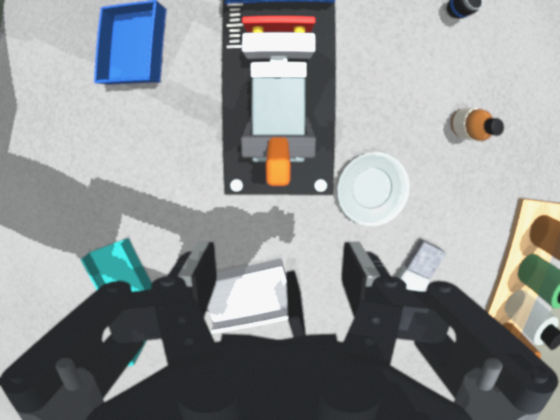

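Request:
jog_arm --rows '[{"dr": [0.7,0,0],"dp": [0,0,0],"jaw": 0.3},{"dr": [0.7,0,0],"dp": [0,0,0],"jaw": 0.3},{"dr": [0.7,0,0],"dp": [0,0,0],"jaw": 0.3},{"dr": [0,0,0],"dp": [0.03,-0.55,0],"jaw": 0.3},{"dr": [0,0,0],"dp": [0,0,0.6],"jaw": 0.3},{"dr": [0,0,0],"dp": [0,0,0.9],"jaw": 0.3},{"dr": [0,0,0],"dp": [0,0,0.5],"jaw": 0.3},{"dr": [0,0,0],"dp": [0,0,0],"jaw": 0.3},{"dr": [0,0,0],"dp": [0,0,0],"jaw": 0.3}]'

```text
time: 19.62
tcp_pos: [0.5193, -0.1491, 0.163]
eef_rot: [0.994, 0.04, -0.005, -0.105]
contact_force: [-0.6, 0.8, 0.0]
finger_gap: 0.0599
```

```bash
python3 cam.py 10 wrist side:230,190,350,310;  cat >> h.py <<'E'
from scipy.spatial.transform import Rotation as Ro
QC=[.509,-.0235,.082]
def tstate():
    s=monitor.read_state();R=Ro.from_quat(s["eef_rot"]).as_matrix()
    p=s["tcp_pos"];c,sn=np.cos(QC[2]),np.sin(QC[2]);W=np.array([[c,sn,0],[-sn,c,0],[0,0,1]])
    t=W@(p-np.r_[QC[:2],0]);g=W@(p-.0187*R[:,2]-np.r_[QC[:2],0]);z=W@R[:,2]
    a=np.arctan2(g[1]+.095,g[2]-.016)+.21; L=np.hypot(g[1]+.095,g[2]-.016)
    print("t",round(s["time"],2),"tcp clamp",t.round(4),"grip",g.round(4),"L",round(L,4),"a",round(a,3),"tool lean a",round(.21-np.arctan2(z[1],-z[2]),3),"xtilt",z[0].round(3),"F clamp",(W@s["contact_force"]).round(1),"gap",round(s["finger_gap"],4))
E
python3 -c "
from h import *
tstate()"
```

```text
side scale 5.0
19.7167 [ 0.5201 -0.1494  0.1642] [ 0.9937  0.0402 -0.0034 -0.1042] [-0.3 -0.5  0.7] 0.05973998775236107 [-0.409  0.364  1.695  0.199  1.188 -0.575]
t 19.72 tcp clamp [ 0.0008 -0.1264  0.1642] grip [ 0.0008 -0.1303  0.1825] L 0.1702 a 0.001 tool lean a 0.001 xtilt 0.002 F clamp [-0.4 -0.4  0.7] gap 0.0597
```

View pics/wrist10.png

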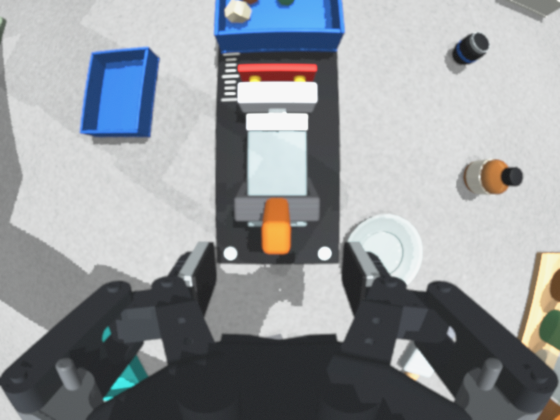

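View pics/side10.png

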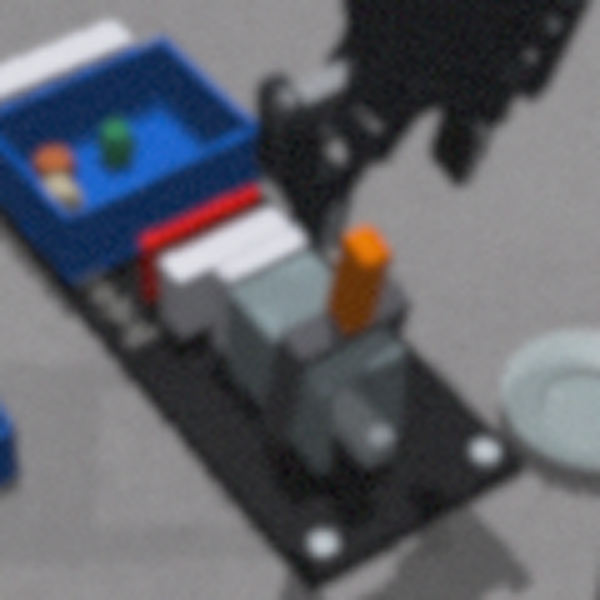

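Request:
jog_arm --rows '[{"dr": [0,0,0],"dp": [0,0,0.8],"jaw": 0.3},{"dr": [0,0,0],"dp": [0,0,0.9],"jaw": 0.3},{"dr": [0,0,0],"dp": [0,0,0.6],"jaw": 0.3},{"dr": [0,0,0],"dp": [0,0,0.26],"jaw": 0.3},{"dr": [0,0,0],"dp": [0,0,0],"jaw": 0.3},{"dr": [0,0,0],"dp": [0,0,0],"jaw": 0.6},{"dr": [0,0,0],"dp": [0,0,0],"jaw": 0.8},{"dr": [0,0,0],"dp": [0,0,0],"jaw": 1},{"dr": [0,0,0],"dp": [0,0,0],"jaw": 1},{"dr": [0,0,0],"dp": [0,0,0],"jaw": 1},{"dr": [0,0,0],"dp": [0,0,0],"jaw": 1}]' --force 40

```text
time: 20.63
tcp_pos: [0.5168, -0.1361, 0.102]
eef_rot: [0.994, 0.041, -0.005, -0.104]
contact_force: [-5.9, -2.4, 5.7]
finger_gap: 0.0157
```

```bash
python3 cam.py 11 wrist; python3 -c "
from h import *
tstate()"
```

```text
20.6833 [ 0.5168 -0.1361  0.102 ] [ 0.9937  0.0407 -0.0054 -0.1043] [-5.8 -2.8  6.4] 0.01544320241334094 [-0.389  0.417  1.789  0.215  1.043 -0.59 ]
t 20.68 tcp clamp [-0.0015 -0.1129  0.102 ] grip [-0.0014 -0.1168  0.1202] L 0.1065 a 0.004 tool lean a 0.001 xtilt -0.002 F clamp [-6.  -2.3  6.4] gap 0.0154
```

View pics/wrist11.png

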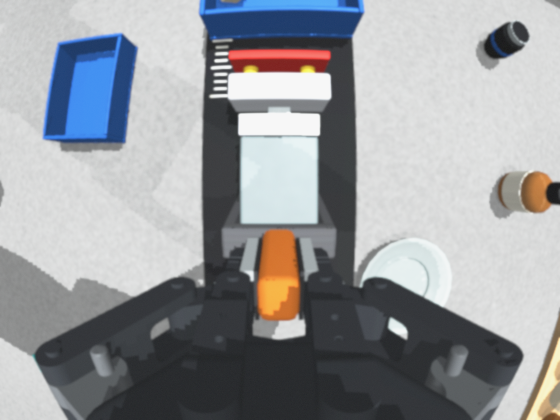

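Request:
jog_arm --rows '[{"dr": [-0.4,0,0],"dp": [-0.08,-0.14,-0.03],"jaw": 1},{"dr": [-0.5,0,0],"dp": [0,-0.175,0],"jaw": 1},{"dr": [-0.5,0,0],"dp": [0,-0.175,0],"jaw": 1},{"dr": [-0.5,0,0],"dp": [0,-0.175,0],"jaw": 1},{"dr": [-0.5,0,0],"dp": [0,-0.175,0],"jaw": 1},{"dr": [-0.5,0,0],"dp": [0,-0.175,0],"jaw": 1},{"dr": [-0.5,0,0],"dp": [0,-0.175,0],"jaw": 1},{"dr": [-0.4,0,0],"dp": [0,-0.14,0],"jaw": 1},{"dr": [0,0,0],"dp": [0,0,0],"jaw": 1},{"dr": [0,0,0],"dp": [0,0,0],"jaw": 1}]'

```text
time: 21.52
tcp_pos: [0.514, -0.103, 0.1025]
eef_rot: [0.995, 0.041, 0.004, 0.085]
contact_force: [2.2, -3.8, -7.2]
finger_gap: 0.0157
```

```bash
python3 cam.py 12 wrist top:210,170,390,290; python3 -c "
from h import *
tstate()"
```

```text
top scale 4.444444444444445
21.6167 [ 0.514  -0.1032  0.1026] [0.9956 0.0405 0.0037 0.0848] [ 3.4 -3.4 -7.9] 0.015401513015086946 [-0.119  0.348  1.898 -0.218  0.873 -0.062]
t 21.62 tcp clamp [-0.0016 -0.0798  0.1026] grip [-0.0016 -0.0767  0.121 ] L 0.1066 a 0.383 tool lean a 0.38 xtilt 0.0 F clamp [ 3.2 -3.7 -7.9] gap 0.0154
```

View pics/wrist12.png

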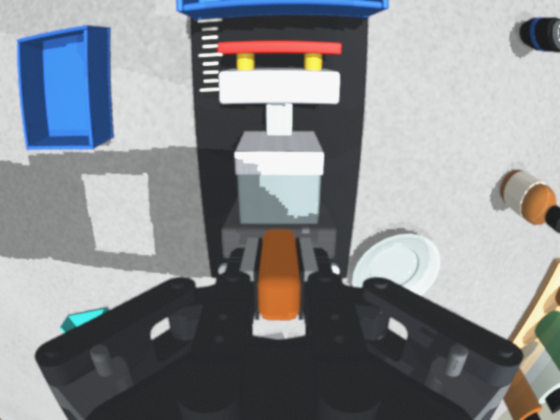

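View pics/top12.png

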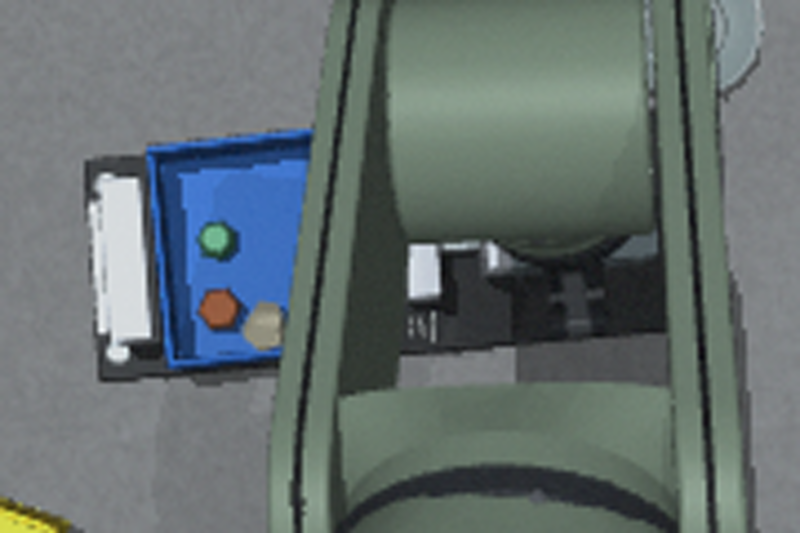

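```bash
cat >> h.py <<'E'
def wbp(uv,z,c):
    T=c["camera_from_world"];R=T[:3,:3];o=-R.T@T[:3,3]
    d=np.array(uv,float)-[c["cx"],c["cy"]];r=np.hypot(*d);th=r/c["fx"];v=np.r_[np.sin(th)*d/max(r,1e-9),np.cos(th)]
    w=R.T@v;return o+w*(z-o[2])/w[2]
def clampc(p):
    c,sn=np.cos(QC[2]),np.sin(QC[2]);d=p[:2]-np.array(QC[:2]);return np.array([c*d[0]+sn*d[1],-sn*d[0]+c*d[1]])
E
cat > look.py <<'E'
import sys,cv2,pickle
from h import *
tag=sys.argv[1];x0,y0,x1,y1=map(int,sys.argv[2].split(","))
c=imaging.camera_params("wrist");im=imaging.grab_frame("wrist")[:,:,::-1]
pickle.dump(c,open(f"pics/{tag}.pkl","wb"));cv2.imwrite(f"pics/{tag}_full.png",im)
cr=im[y0:y1,x0:x1];s=min(800/cr.shape[1],600/cr.shape[0]);print("scale",s)
cv2.imwrite(f"pics/{tag}.png",cv2.resize(cr,None,fx=s,fy=s,interpolation=cv2.INTER_CUBIC));tstate()
E
python3 look.py w12 190,0,370,130
```

```text
scale 4.444444444444445
t 21.67 tcp clamp [-0.0016 -0.0799  0.1026] grip [-0.0016 -0.0767  0.121 ] L 0.1066 a 0.382 tool lean a 0.38 xtilt 0.0 F clamp [ 3.3 -2.8 -8.1] gap 0.0153
```

View pics/w12.png

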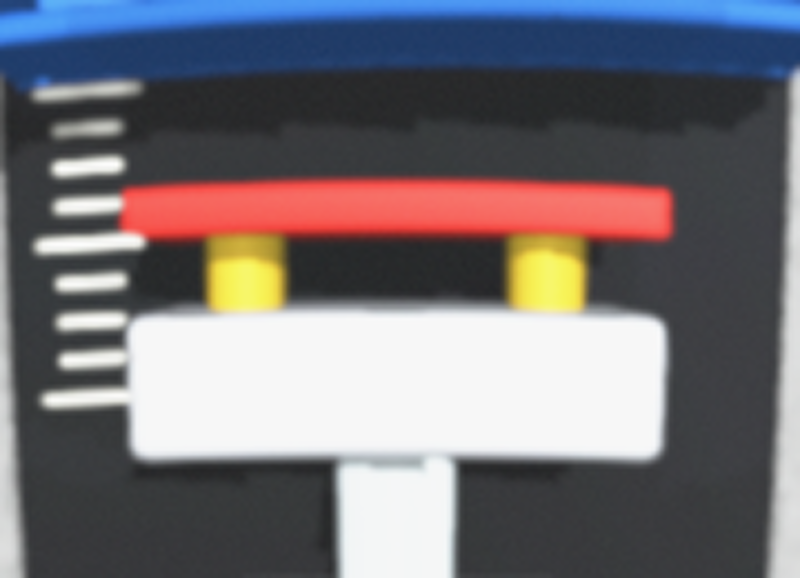

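```bash
cat > meas.py <<'E'
import sys,pickle
from h import *
tag,x0,y0,s=sys.argv[1],float(sys.argv[2]),float(sys.argv[3]),float(sys.argv[4])
c=pickle.load(open(f"pics/{tag}.pkl","rb"))
for a in sys.argv[5:]:
    n,X,Y,z=a.split(":");print(n,clampc(wbp((x0+(float(X)+.5)/s-.5,y0+(float(Y)+.5)/s-.5),float(z),c)).round(4))
E
python3 meas.py w12 190 0 4.4444 padF:400:181:.054 padB:400:238:.054 headF:400:312:.054 headB:400:460:.054 rim:400:22:.055 m0:88:398:.01 m4:88:243:.01 m8:88:91:.01
```

```text
padF [-0.0011  0.0194]
padB [-0.0011  0.0123]
headF [-0.001   0.0033]
headB [-0.001  -0.0151]
rim [-0.0011  0.039 ]
m0 [-0.0486 -0.0103]
m4 [-0.0477  0.0138]
m8 [-0.0472  0.0375]
```

Request:
jog_arm --rows '[{"dr": [0.76,0,0],"dp": [0,0.266,0.02],"jaw": 1},{"dr": [0.76,0,0],"dp": [0,0.266,0.01],"jaw": 1},{"dr": [0.76,0,0],"dp": [0,0.266,0.01],"jaw": 1},{"dr": [0.76,0,0],"dp": [0,0.266,0.01],"jaw": 1},{"dr": [0.76,0,0],"dp": [0,0.266,0.01],"jaw": 1},{"dr": [0,0,0],"dp": [0,0,0],"jaw": 1},{"dr": [0,0,0],"dp": [0,0,0],"jaw": 1}]'

```text
time: 22.25
tcp_pos: [0.5167, -0.1359, 0.1021]
eef_rot: [0.994, 0.039, -0.004, -0.107]
contact_force: [2.3, 3.3, -3.3]
finger_gap: 0.0155
```

```bash
python3 look.py w13 190,0,370,130
```

```text
scale 4.444444444444445
t 22.3 tcp clamp [-0.0016 -0.1125  0.1022] grip [-0.0016 -0.1164  0.1204] L 0.1066 a 0.008 tool lean a -0.002 xtilt 0.001 F clamp [ 2.9  2.8 -4. ] gap 0.0155
```

View pics/w13.png

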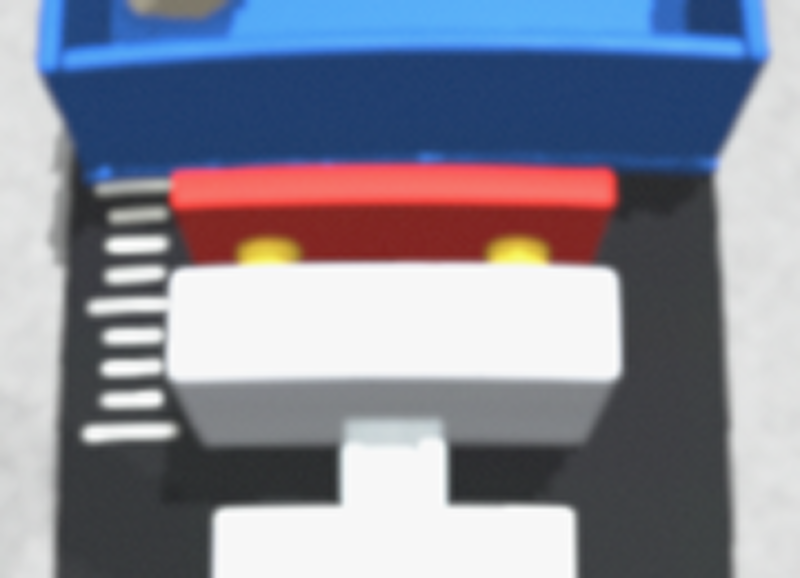

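Good: the jaw held its place on the back stroke. Strokes 2 and 3 (bounded well short of the anvil).

Request:
jog_arm --rows '[{"dr": [-0.76,0,0],"dp": [0,-0.266,0.01],"jaw": 1},{"dr": [-0.76,0,0],"dp": [0,-0.266,0.01],"jaw": 1},{"dr": [-0.76,0,0],"dp": [0,-0.266,0.01],"jaw": 1},{"dr": [-0.76,0,0],"dp": [0,-0.266,0.01],"jaw": 1},{"dr": [-0.76,0,0],"dp": [0,-0.266,0.01],"jaw": 1},{"dr": [0,0,0],"dp": [0,0,0],"jaw": 1},{"dr": [0,0,0],"dp": [0,0,0],"jaw": 1}]'

```text
time: 22.88
tcp_pos: [0.5139, -0.1022, 0.1025]
eef_rot: [0.995, 0.042, 0.004, 0.085]
contact_force: [3.6, -3.1, -8.2]
finger_gap: 0.0156
```

```bash
python3 meas.py w13 190 0 4.4444 padF:400:168:.054 padB:400:205:.054 headF:400:266:.054 headB:400:380:.054 rim:400:55:.055; python3 look.py w14 190,0,370,130
```

```text
padF [-0.0004  0.0184]
padB [-0.0005  0.0122]
headF [-0.0005  0.0022]
headB [-0.0006 -0.0157]
rim [-0.0003  0.038 ]
scale 4.444444444444445
t 22.93 tcp clamp [-0.0015 -0.0791  0.1025] grip [-0.0016 -0.0759  0.121 ] L 0.1067 a 0.39 tool lean a 0.38 xtilt 0.001 F clamp [ 2.5 -2.5 -8.3] gap 0.0152
```

View pics/w14.png

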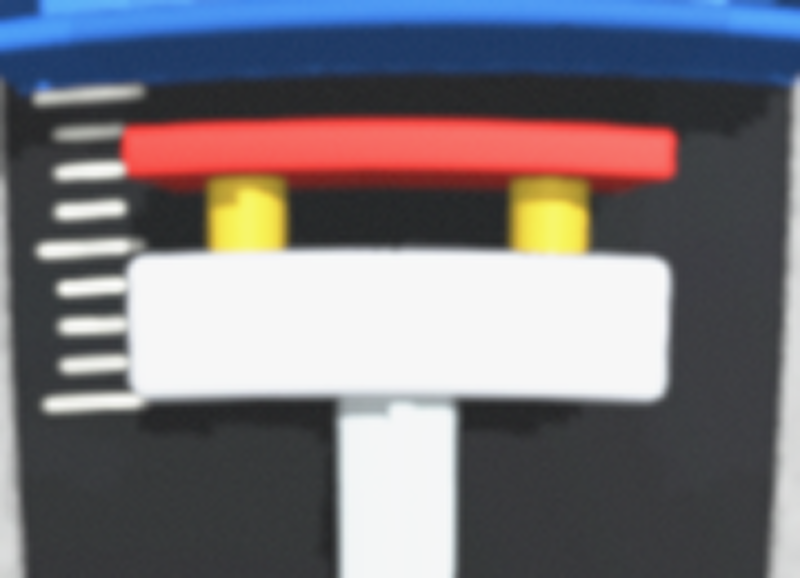

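```bash
python3 meas.py w14 190 0 4.4444 padF:400:118:.054 headF:400:250:.054 headB:400:398:.054 rim:400:25:.055 m0:88:403:.01 m8:88:95:.01
```

```text
padF [-0.0014  0.028 ]
headF [-0.0013  0.0118]
headB [-0.0012 -0.0064]
rim [-0.0014  0.0395]
m0 [-0.0487 -0.0104]
m8 [-0.0475  0.0376]
```

Request:
jog_arm --rows '[{"dr": [0.76,0,0],"dp": [0,0.266,0.02],"jaw": 1},{"dr": [0.76,0,0],"dp": [0,0.266,0.01],"jaw": 1},{"dr": [0.76,0,0],"dp": [0,0.266,0.01],"jaw": 1},{"dr": [0.76,0,0],"dp": [0,0.266,0.01],"jaw": 1},{"dr": [0.76,0,0],"dp": [0,0.266,0.01],"jaw": 1},{"dr": [0,0,0],"dp": [0,0,0],"jaw": 1},{"dr": [0,0,0],"dp": [0,0,0],"jaw": 1}]'

```text
time: 23.52
tcp_pos: [0.5167, -0.1362, 0.1021]
eef_rot: [0.994, 0.039, -0.004, -0.106]
contact_force: [2.3, 1.7, -2.6]
finger_gap: 0.0157
```

```bash
python3 look.py w15 190,0,370,130
```

```text
scale 4.444444444444445
t 23.57 tcp clamp [-0.0016 -0.1128  0.1022] grip [-0.0016 -0.1167  0.1204] L 0.1067 a 0.005 tool lean a -0.001 xtilt 0.002 F clamp [ 3.1  2.3 -3.8] gap 0.0153
```

View pics/w15.png

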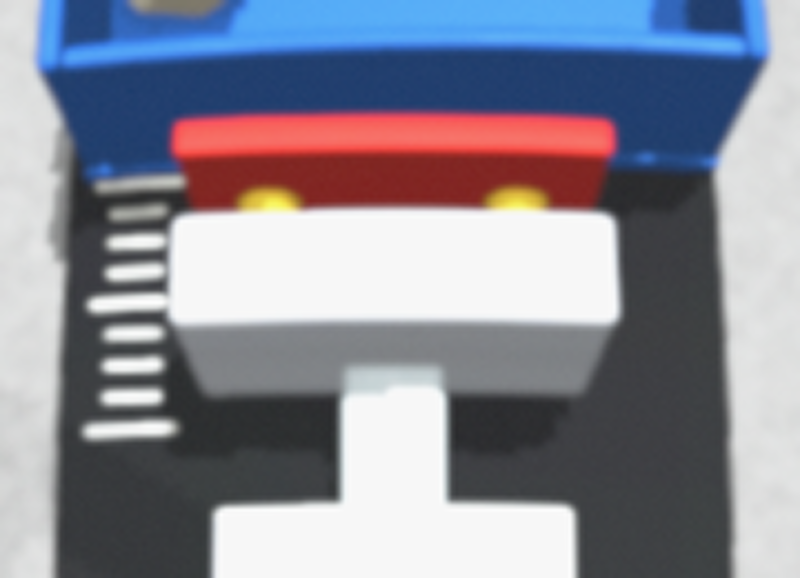

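Request:
jog_arm --rows '[{"dr": [-0.76,0,0],"dp": [0,-0.266,0.01],"jaw": 1},{"dr": [-0.76,0,0],"dp": [0,-0.266,0.01],"jaw": 1},{"dr": [-0.76,0,0],"dp": [0,-0.266,0.01],"jaw": 1},{"dr": [-0.76,0,0],"dp": [0,-0.266,0.01],"jaw": 1},{"dr": [-0.76,0,0],"dp": [0,-0.266,0.01],"jaw": 1},{"dr": [0,0,0],"dp": [0,0,0],"jaw": 1},{"dr": [0,0,0],"dp": [0,0,0],"jaw": 1}]'

```text
time: 24.15
tcp_pos: [0.514, -0.1023, 0.1026]
eef_rot: [0.995, 0.043, 0.004, 0.086]
contact_force: [3.0, -3.2, -6.3]
finger_gap: 0.0155
```

```bash
python3 look.py w16 190,0,370,130
```

```text
scale 4.444444444444445
t 24.2 tcp clamp [-0.0015 -0.0792  0.1026] grip [-0.0015 -0.076   0.1211] L 0.1068 a 0.389 tool lean a 0.381 xtilt 0.001 F clamp [ 2.5 -1.8 -6.3] gap 0.0154
```

View pics/w16.png

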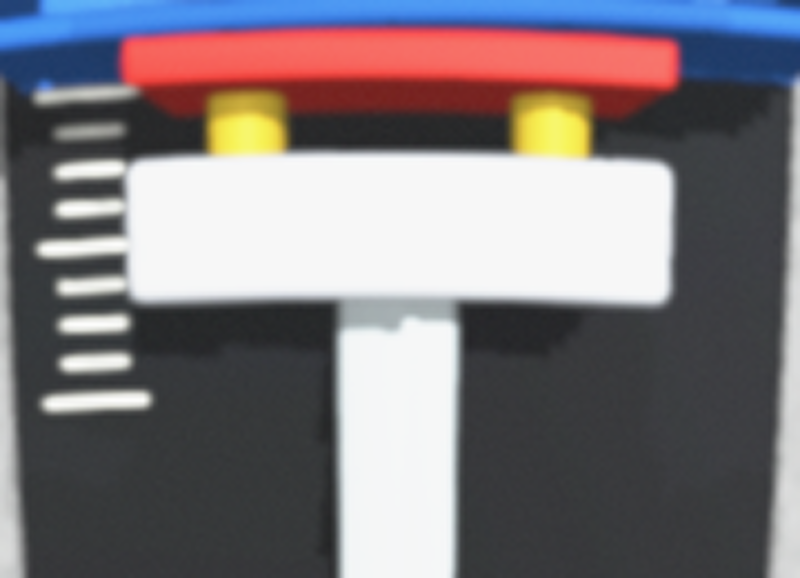

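```bash
python3 meas.py w16 190 0 4.4444 padF:400:29:.054 padB:400:80:.054 headF:400:155:.054 headB:400:301:.054 rim:400:25:.055
```

```text
padF [-0.0015  0.039 ]
padB [-0.0014  0.0326]
headF [-0.0014  0.0233]
headB [-0.0013  0.0054]
rim [-0.0015  0.0393]
```

Request:
jog_arm --rows '[{"dr": [0.76,0,0],"dp": [0,0.266,0.02],"jaw": 1},{"dr": [0.76,0,0],"dp": [0,0.266,0.01],"jaw": 1},{"dr": [0.76,0,0],"dp": [0,0.266,0.01],"jaw": 1},{"dr": [0.76,0,0],"dp": [0,0.266,0.01],"jaw": 1},{"dr": [0.76,0,0],"dp": [0,0.266,0.01],"jaw": 1},{"dr": [0,0,0],"dp": [0,0,0],"jaw": 1},{"dr": [0,0,0],"dp": [0,0,0],"jaw": 1}]'

```text
time: 24.78
tcp_pos: [0.5168, -0.1365, 0.1021]
eef_rot: [0.994, 0.039, -0.003, -0.105]
contact_force: [1.6, 1.9, -0.6]
finger_gap: 0.0157
```

```bash
python3 look.py w17 190,0,370,130
```

```text
scale 4.444444444444445
t 24.83 tcp clamp [-0.0015 -0.113   0.1022] grip [-0.0016 -0.1169  0.1205] L 0.1067 a 0.003 tool lean a -0.0 xtilt 0.002 F clamp [ 1.7  0.3 -1. ] gap 0.0156
```

View pics/w17.png

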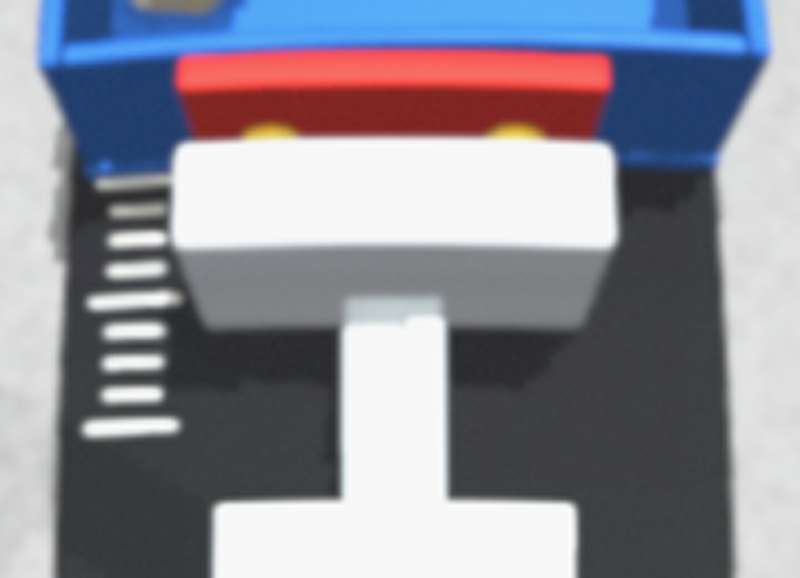

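Request:
jog_arm --rows '[{"dr": [-0.6,0,0],"dp": [0,-0.21,0.005],"jaw": 1},{"dr": [-0.6,0,0],"dp": [0,-0.21,0.005],"jaw": 1},{"dr": [-0.6,0,0],"dp": [0,-0.21,0.005],"jaw": 1},{"dr": [-0.6,0,0],"dp": [0,-0.21,0.005],"jaw": 1},{"dr": [0,0,0],"dp": [0,0,0],"jaw": 1},{"dr": [0,0,0],"dp": [0,0,0],"jaw": 1}]'

```text
time: 25.33
tcp_pos: [0.515, -0.115, 0.104]
eef_rot: [0.999, 0.043, 0.001, 0.016]
contact_force: [2.1, -4.0, -4.0]
finger_gap: 0.0156
```

```bash
python3 look.py w18 190,0,370,130
```

```text
scale 4.444444444444445
t 25.38 tcp clamp [-0.0015 -0.0918  0.104 ] grip [-0.0016 -0.0913  0.1227] L 0.1068 a 0.245 tool lean a 0.241 xtilt 0.001 F clamp [ 2.1 -2.3 -3.5] gap 0.0158
```

View pics/w18.png

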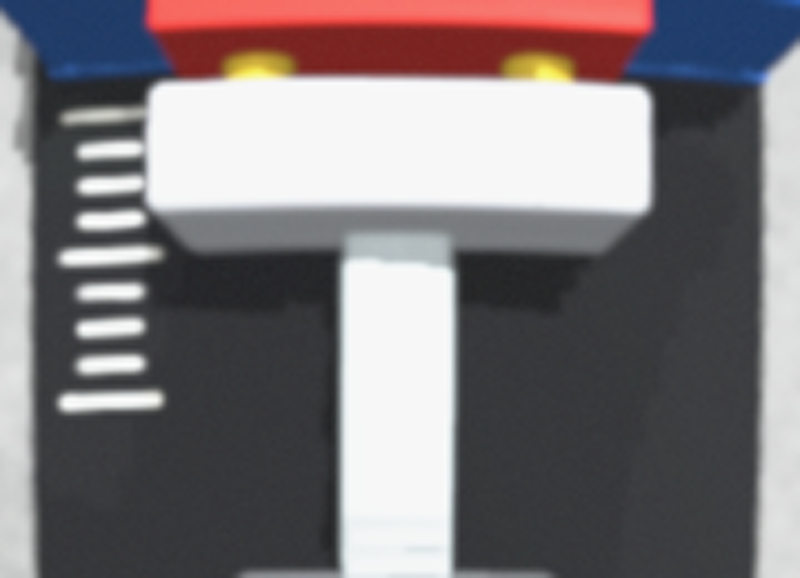

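```bash
python3 meas.py w17 190 0 4.4444 padF:400:54:.054 padB:400:86:.054 headF:400:139:.054 headB:400:246:.054 rim:400:50:.055 m0:88:431:.01 ; python3 meas.py w18 190 0 4.4444 padB:400:25:.054 headF:400:80:.054 headB:400:208:.054 m0:88:402:.01
python3 meas.py w15 190 0 4.4444 padB:400:152:.054 headF:400:212:.054 headB:400:324:.054 m0:88:431:.01;python3 meas.py w14 190 0 4.4444 padB:400:174:.054 headF:400:250:.054;python3 cam.py 18 top:210,170,390,290
```

```text
padF [-0.0005  0.0379]
padB [-0.0005  0.032 ]
headF [-0.0005  0.0226]
headB [-0.0006  0.0046]
rim [-0.0005  0.0381]
m0 [-0.0551 -0.0109]
padB [-0.0014  0.0381]
headF [-0.0013  0.0303]
headB [-0.0013  0.0126]
m0 [-0.0512 -0.0104]
padB [-0.0004  0.0208]
headF [-0.0005  0.0106]
headB [-0.0006 -0.0074]
m0 [-0.0551 -0.0104]
padB [-0.0013  0.0211]
headF [-0.0013  0.0118]
top scale 4.444444444444445
25.4333 [ 0.515  -0.1153  0.104 ] [0.999  0.0412 0.0013 0.0152] [ 2.5 -1.5 -3.2] 0.015561652640212465 [-0.225  0.359  1.862 -0.036  0.911 -0.285]
```

View pics/top18.png

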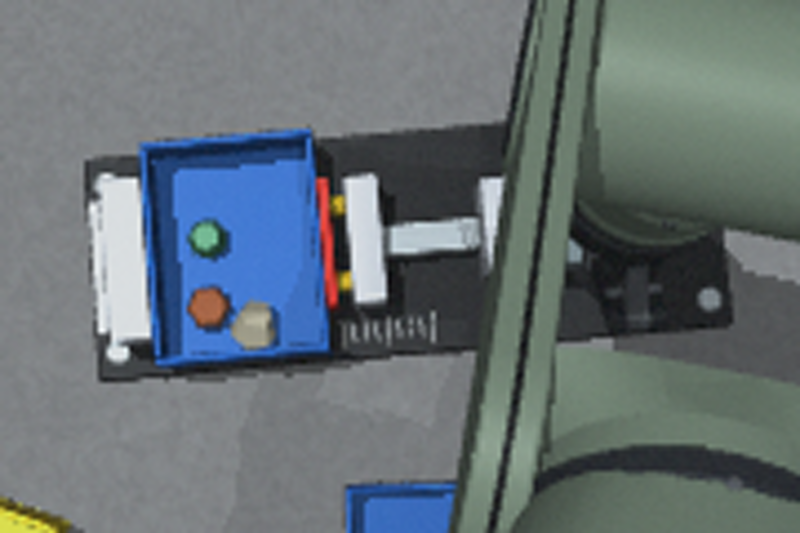

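Request:
jog_arm --rows '[{"dr": [-0.35,0,0],"dp": [0,-0.122,0.0],"jaw": 1},{"dr": [-0.35,0,0],"dp": [0,-0.122,0.0],"jaw": 1},{"dr": [0,0,0],"dp": [0,0,0],"jaw": 1},{"dr": [0,0,0],"dp": [0,0,0],"jaw": 1}]'

```text
time: 25.77
tcp_pos: [0.5146, -0.1096, 0.1037]
eef_rot: [0.998, 0.041, 0.003, 0.05]
contact_force: [2.3, -3.1, -4.1]
finger_gap: 0.0158
```

```bash
python3 look.py w19 190,0,370,130; python3 cam.py 19 top:230,180,330,255
```

```text
scale 4.444444444444445
t 25.82 tcp clamp [-0.0015 -0.0863  0.1036] grip [-0.0015 -0.0845  0.1223] L 0.1068 a 0.309 tool lean a 0.31 xtilt 0.001 F clamp [ 1.8 -3.9 -2.3] gap 0.0155
top scale 8.0
25.8667 [ 0.5145 -0.1097  0.1036] [0.9979 0.0404 0.0025 0.0498] [ 2.2 -3.7 -3.1] 0.01550899680234619 [-0.174  0.351  1.88  -0.124  0.888 -0.177]
```

View pics/w19.png

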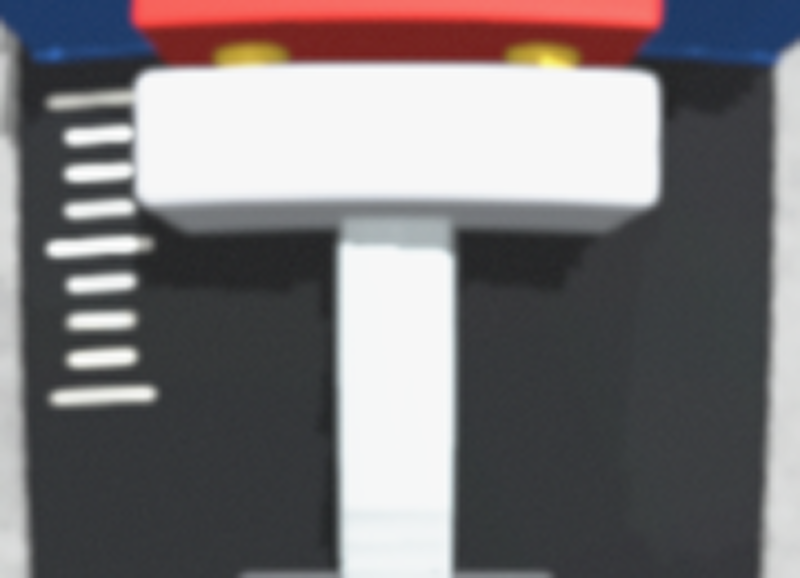

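View pics/top19.png

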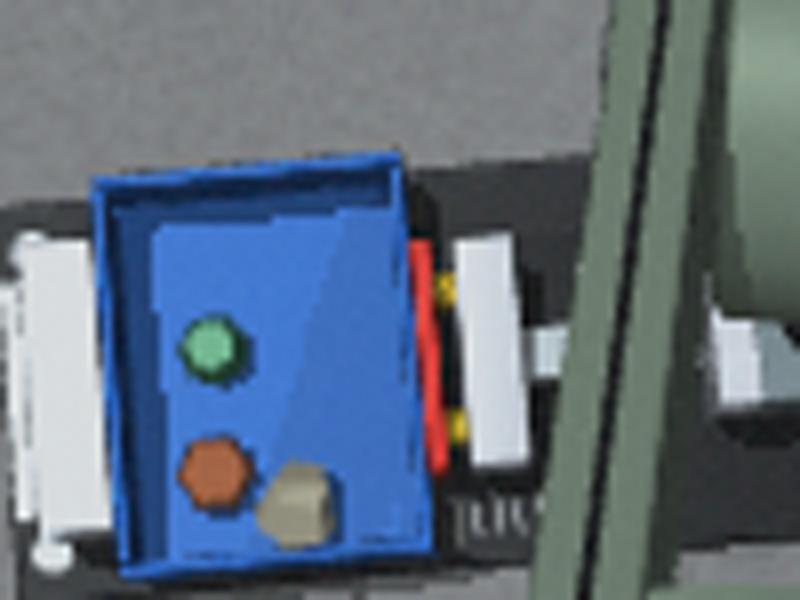

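```bash
python3 meas.py w19 190 0 4.4444 padB:400:19:.054 headF:400:66:.054 headB:400:200:.054 m0:88:397:.01
python3 - <<'E'
import cv2,numpy as np
# profile columns: compare w18,w19
for t in("w18","w19"):
    im=cv2.imread(f"pics/{t}_full.png")[0:60,270:290].mean(1).round(0).astype(int)
    print(t,[(i,*r) for i,r in enumerate(im.tolist()) if i<24])
E
```

```text
padB [-0.0011  0.0385]
headF [-0.0011  0.0322]
headB [-0.0011  0.0146]
m0 [-0.0498 -0.0105]
w18 [(0, 106, 115, 247), (1, 107, 115, 247), (2, 106, 114, 247), (3, 97, 104, 247), (4, 74, 80, 241), (5, 49, 54, 189), (6, 36, 39, 136), (7, 34, 36, 123), (8, 34, 36, 122), (9, 33, 36, 122), (10, 34, 36, 122), (11, 34, 36, 122), (12, 34, 37, 122), (13, 34, 36, 122), (14, 34, 36, 122), (15, 38, 40, 123), (16, 76, 75, 134), (17, 166, 162, 183), (18, 239, 236, 238), (19, 247, 247, 247), (20, 247, 247, 247), (21, 247, 247, 247), (22, 247, 247, 247), (23, 247, 247, 247)]
w19 [(0, 104, 111, 247), (1, 101, 108, 247), (2, 91, 98, 247), (3, 70, 76, 239), (4, 48, 52, 190), (5, 36, 39, 138), (6, 33, 36, 121), (7, 33, 35, 119), (8, 32, 35, 119), (9, 33, 36, 119), (10, 33, 36, 119), (11, 33, 35, 119), (12, 37, 39, 119), (13, 82, 80, 131), (14, 179, 174, 188), (15, 242, 240, 240), (16, 247, 247, 247), (17, 247, 247, 247), (18, 247, 247, 247), (19, 247, 247, 247), (20, 247, 247, 247), (21, 247, 247, 247), (22, 247, 247, 247), (23, 247, 247, 247)]
```

Request:
jog_arm --rows '[{"dr": [-0.3,0,0],"dp": [0,-0.105,0.0],"jaw": 1},{"dr": [-0.25,0,0],"dp": [0,-0.087,0.0],"jaw": 1},{"dr": [0,0,0],"dp": [0,0,0],"jaw": 1},{"dr": [0,0,0],"dp": [0,0,0],"jaw": 1},{"dr": [0,0,0],"dp": [0,0,0],"jaw": 1}]'

```text
time: 26.28
tcp_pos: [0.5142, -0.1049, 0.103]
eef_rot: [0.996, 0.04, 0.004, 0.077]
contact_force: [3.2, -4.4, -2.8]
finger_gap: 0.0155
```

```bash
python3 look.py w20 190,0,370,130; python3 cam.py 20 top:230,180,330,255 side
python3 - <<'E'
import cv2,numpy as np
for t in("w20",):
    im=cv2.imread(f"pics/{t}_full.png")[0:60,270:290].mean(1).round(0).astype(int)
    print(t,[(i,*r) for i,r in enumerate(im.tolist()) if i<18])
E
```

```text
scale 4.444444444444445
t 26.33 tcp clamp [-0.0015 -0.0816  0.103 ] grip [-0.0015 -0.0787  0.1215] L 0.1068 a 0.363 tool lean a 0.365 xtilt 0.001 F clamp [ 2.2 -3.2 -2.9] gap 0.0156
top scale 8.0
26.4333 [ 0.5142 -0.1049  0.103 ] [0.9962 0.0402 0.0036 0.0773] [ 2.6 -4.6 -3.9] 0.01576624690669789 [-0.132  0.348  1.894 -0.197  0.876 -0.088]
w20 [(0, 101, 108, 247), (1, 99, 107, 247), (2, 95, 102, 247), (3, 83, 90, 246), (4, 61, 67, 227), (5, 42, 46, 164), (6, 33, 36, 125), (7, 33, 35, 119), (8, 33, 35, 118), (9, 32, 35, 118), (10, 35, 37, 119), (11, 63, 63, 125), (12, 139, 135, 161), (13, 223, 219, 222), (14, 246, 245, 245), (15, 247, 247, 247), (16, 247, 247, 247), (17, 247, 247, 247)]
```

View pics/w20.png

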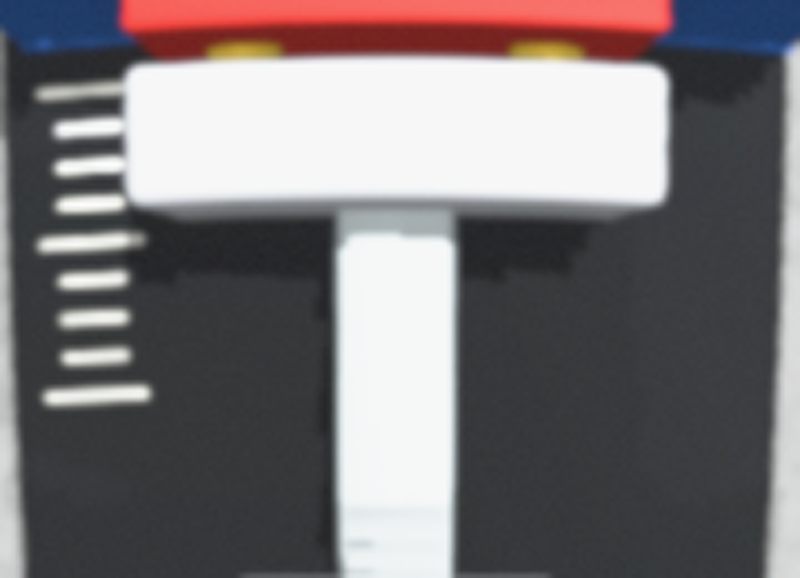

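View pics/top20.png

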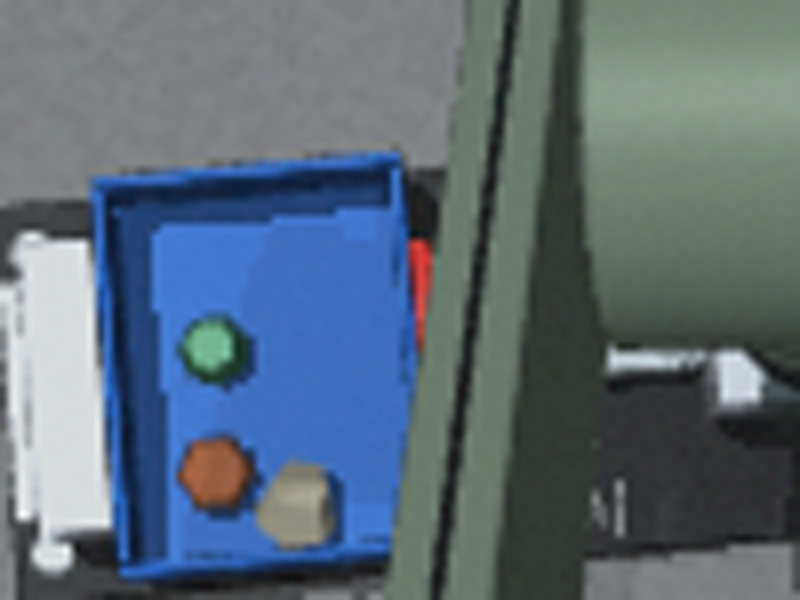

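View pics/side20.png

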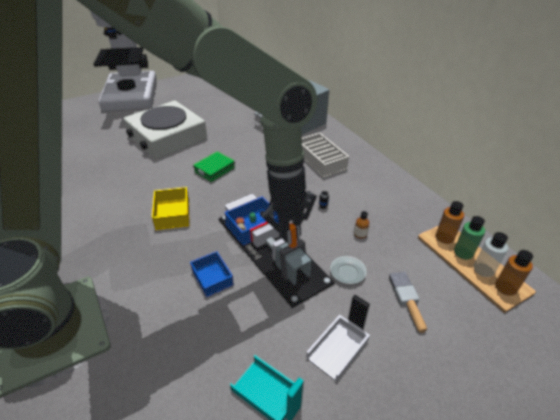

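```bash
for a in "w15 34.2 47.8" "w18 5.0 16.8" "w19 4.0 13.8" "w20 4.85 12.1"; do set -- $a; python3 - $a <<'E'
import sys,pickle
from h import *
t,a,b=sys.argv[1:];c=pickle.load(open(f"pics/{t}.pkl","rb"))
p=clampc(wbp((279.5,float(a)),.054,c))[1];h=clampc(wbp((279.5,float(b)),.054,c))[1];print(t,round(p,4),round(h,4),"gap mm",round((p-h)*1e3,2))
E
done; python3 -c "
import cv2
for t in('w12','w14','w15','w17'):
  im=cv2.imread(f'pics/{t}_full.png')[:,270:290].mean(1).round(0).astype(int);print(t,[(i,*r) for i,r in enumerate(im.tolist()) if 15<i<76 and (abs(im[i]-im[i-1]).max()>25)])
"
```

```text
w15 0.0205 0.0102 gap mm 10.24
w18 0.0383 0.0308 gap mm 7.48
w19 0.0384 0.0326 gap mm 5.84
w20 0.0384 0.0343 gap mm 4.11
w12 [(39, 60, 59, 84), (40, 63, 63, 167), (41, 75, 79, 239), (52, 43, 46, 158), (53, 40, 40, 94), (54, 41, 41, 56), (67, 91, 88, 86), (68, 133, 129, 126), (69, 170, 166, 162), (70, 220, 217, 212), (71, 245, 244, 242)]
w14 [(25, 43, 42, 68), (26, 48, 50, 147), (27, 66, 70, 230), (38, 43, 46, 171), (39, 34, 37, 130), (42, 40, 40, 67), (55, 109, 105, 103), (56, 191, 185, 181), (57, 241, 239, 237)]
w15 [(24, 110, 63, 68), (25, 104, 67, 155), (26, 94, 79, 239), (33, 67, 73, 238), (34, 45, 50, 179), (35, 36, 40, 137), (46, 126, 123, 162), (47, 224, 220, 226), (48, 247, 247, 246), (72, 184, 179, 175), (73, 146, 141, 138)]
w17 [(19, 49, 54, 195), (20, 37, 41, 141), (30, 121, 119, 165), (31, 222, 218, 228), (32, 247, 247, 247), (55, 177, 171, 167), (56, 141, 137, 134), (67, 184, 181, 173)]
```

```bash
python3 -c "
from h import *
tstate()
from plant import finish_job
print(finish_job())"
```

```text
t 26.43 tcp clamp [-0.0015 -0.0815  0.103 ] grip [-0.0015 -0.0787  0.1215] L 0.1068 a 0.364 tool lean a 0.365 xtilt 0.001 F clamp [ 2.2 -4.8 -3.9] gap 0.0158
the job is handed in; nothing more can be done
None
```

The job is handed in at 26.4 s, with the arm still holding the trigger and the pad spring at about half compression. `finish_job` gave no verdict, so what follows rests on my own checks.

- **Tray and chips:** I picked the tray up by its handle and tipped all three chips into the blue mould. I then stood the empty tray back at its original spot, about 0.38 m from the mould, and let go. The last pictures show it flat on the bench and the chips lying in the mould.
- **Pumping:** I made three full strokes of the trigger, then a fourth in small steps with a look after each. I am holding the trigger at about 0.365 rad.
- **Pad spring:** In the wrist pictures the pad stayed at clamp y ≈ 38.4 mm over the last 3.5 mm of jaw travel, and the mould did not move in the top view. That indicates the mould is against the anvil. The pin gap shrank from about 9–10 mm to 4.1 mm, so compression is about 5–5.5 mm; estimating it from the trigger angle gives 4.5–6 mm.
- **Not measured:** I could not measure the contact forces at the pad and anvil directly. Camera positions disagreed with each other by 2–4 mm at times; relative readings were consistent to about 1 mm.
- **Other things on the bench:** No bystander looked moved in the final side picture, though I did not measure them.

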